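Stage the solvent caddy and the column for the next chromatography method

ROBOT

A 7-joint arm with a two-finger parallel gripper is mounted at the origin on a cart in front of the work surface, level with it; the furniture and walls round the work are solid. World frame = base frame: x ahead of the robot, y to its left, z up, the work surface at z = 0. Lengths are in m, angles in rad, forces in N, time in s.
With the tool pointing down it reaches from about 0.425 to 0.95 m from the base axis. Payload 4.7 kg.
Tool frame: the origin (TCP) lies between the finger pads; the fingertips stand 19 mm ahead of it and the grasp point (between the pads) is the TCP; z points along the fingers, y is the line along which they close (so a half turn about z gives the same grasp; the last joint's range is limited). The gripper opens to 85 mm and grips with 20 to 120 N. Pads are 22 mm wide; open, the fingers measure 114 mm over their backs; the gripper's body (76 mm by 85 mm) begins 54 mm behind the grasp point. The pads swing forward as they close: fully open they stand 13 mm farther back than shut.
Start: joints at [-1.135, 0.469, -0.049, 1.532, 0.024, 1.141, -0.082], TCP at [0.303, 0.603, 0.215] pointing down, gripper open.
Joint ranges: [-2.59, 2.59], [-0.33, 1.99], [-1.39, 1.29], [0.1, 2.45], [-1.04, 4.18], [0.21, 1.99], [-2.66, 2.66]. Speed limits (rad/s): [2.57, 2.57, 3.14, 3.14, 3.14, 3.14, 3.14].

INTERFACE

Orientations are given as a rotation vector (axis times angle).
In Python, from cell import robot, optics gives the robot as it stands.
- The arm moves only by the tool arm_command, never from a script. Its argument "series" is a list of rows, each an object with "dp": the shift along the world's x, y, z in mm, a list of three; "spin": the turn about the world's z in rad; "jaw": the opening, from 0 (shut) to 1 (fully open). In form: [{"dp": [dx, dy, dz], "spin": spin, "jaw": jaw}, ...]. A call has 1 to 8 rows; each row shifts and turns the commanded pose from where the row before left it; what a row does not reach is not made up. A row lasts 1/12 s, in which the tool goes at most 41.7 mm and 7.16 degrees, less where a joint would pass 70% of its speed; a pose out of reach is approached as far as the arm can. A call with a gripper value outside its range is refused whole. The fingers move at their own pace and stop on an object; "force" is the grip in N (left out, the last holds). Time passes only in rows, so rows that do not move let the fingers close. It gives the time, the measured TCP pose, the force, the opening and the grip force at its end, in the units of the state.
- robot.observe(): the state, without advancing time (a new reading comes with each control period).
- optics.grab_frame(name): name is "side" or "top"; returns a dict with "color" (400x640x3 uint8, red, green, blue), "z_map" (400x640 float32, m along the optical axis (not along the pixel's ray), 0 where there is no reading), "mtx" (3x3 intrinsics, pixels), "origin" and "orientation" of the camera in the world. Camera axes: x right, y up, looking along -z (the intrinsics and any distortion apply to the point x, -y, -z); pixel columns grow to the right and rows downward; lengths in m; the calibration is good to about 2 mm. A picture is of the moment at which its call begins.
- robot.sign_off(): hands the job in; it is judged then, once.
The state is a dict: "t": time; "joint_positions": joint angles; "joint_velocities": joint speeds; "joint_efforts": joint torques, N m; "position": TCP position; "tool_rot": TCP orientation; "force": force on the tool from outside, world axes, zero at the start; "moment": the same for the moment, N m; "width": opening from 0.0 (shut) to 1.0 (fully open); "finger_force": force on a finger pad.
Only numpy, scipy, OpenCV 4.12 (cv2) and the standard library are available. Lean on these libraries where they do the work, as an engineer would, in place of code of your own. Each camera call takes 0.05 s, during which the arm holds its last target. There are 200 camera calls.

TASK

Get the solvent caddy ready for the next method: stand the tall clear bottle in the wide blue collar at one end, the brown bottle in the middle collar and the small clear bottle in the grey collar at the other end, so that the brown one is between the two clear ones, and lay the longer of the two steel columns in the two V-shaped saddles along the edge in front of them. Keep the bottles upright and set them down gently inside their collars, and leave the short column where it lies.

Things in the scene. Friction and masses are not known exactly. Their poses are not given: they have to be found in the camera images.
- bottle_tall: the larger clear glass bottle with a blue screw cap, loose, about 0.32 kg: body 66 mm in diameter, straight to about 95 mm height, cap 35 mm in diameter from 122 to 140 mm height (140 mm in all). Origin at the centre of its underside, z up (it leans up to 2.5 degrees as it stands), yaw of no matter. may be gripped by the cap or round the body. Goes into collar_wide.
- bottle_small: the smaller clear glass bottle with a blue screw cap, loose, about 0.12 kg: body 56 mm in diameter and straight to about 75 mm height, cap 30 mm in diameter from 98 to 112 mm height (112 mm in all). Origin at the centre of its underside, z up (it leans up to 2.5 degrees as it stands), yaw of no matter. May be gripped by the cap or round the body. Goes into collar_end.
- bottle_amber: brown glass bottle with a black screw cap, loose, about 0.12 kg: same size as the small clear one (body 56 mm in diameter, cap 30 mm in diameter from 98 to 112 mm, 112 mm in all). Origin at the centre of its underside, z up (it leans up to 2.5 degrees as it stands), yaw of no matter. May be gripped by the cap or round the body. Goes into collar_middle.
- column_long: the longer steel column, 176 mm, lying along its own y axis, loose, 0.11 kg: a rod 9.6 mm in diameter (axis 9 mm above the origin), bare from y = -54 to +54 mm, then at each end a nut 20 mm wide, 16 mm high, 18 mm long, then an 8 mm tip. Origin under its middle at its underside, z up. Grip the bare rod across its middle. Either end may point either way.
- column_short: the shorter column of the same kind, 146 mm long, lying on the bench along its own y axis, loose; origin under its middle. It is not needed: leave it where it lies.
- caddy: solvent caddy, a white drip tray fixed to the bench, 178 mm (x) by 304 mm (y), floor 6 mm thick, rim 16 mm high, a low steel bow at each end (21 mm high). Origin at the centre of its underside; y along its length, -x its edge toward the robot. The three collars stand on its floor at x = +35, y = -96, 0, +96 mm; the column rest stands on its floor at x = -65 mm.
- collar_wide: the wide blue bottle collar on the caddy, at one end of the row (either end): a ring 84 mm inside diameter, 4 mm wall, 24 mm high. Origin at its centre at the height of the caddy's floor (6 mm above the bench), on which the bottle stands. For the tall clear bottle.
- collar_middle: the grey collar in the middle of the row: a ring 72 mm inside diameter, 4 mm wall, 24 mm high. Origin at its centre at the height of the caddy's floor. For the brown bottle.
- collar_end: the grey collar at the other end of the row from the wide blue one: a ring 72 mm inside diameter, 4 mm wall, 24 mm high. Origin at its centre at the height of the caddy's floor. For the small clear bottle.
- column_rest: two black V saddles, 10 mm thick, at y = -38 and +38 mm on a grey bar 6 mm high, fixed on the caddy. Each V opens upward at 90 degrees, apex 40 mm above the origin, arms up to 55 mm, 30 mm apart at the top. Origin on the caddy's floor midway between them; the column lies along y. Seated, its rod's axis is 47 mm and its origin 38 mm above this origin. Free for fingers between the saddles.
Mind the look-alikes: they are no part of the job. Leave any green look-alike of the bottle_tall alone. There is more than one size of the bottle_amber; the one meant has the size given above.

How it is judged:
By the outcome, as a careful person would: the job done as asked, in the order asked, and still so for the second after the job is handed in, with the robot touching nothing.
It also fails if it takes over 122 s, if anything falls off the work surface, if the arm or the gripper's body presses on something with over 40 N, if the wrist force passes 120 N, or if a joint passes its speed limit or range.

## Working session

There is one attempt and no reset: what is moved stays moved. The work goes in short steps, Python scripts to look and compute and a tool call to move; the robot and the scene stay as the last step left them, time stands still between calls to the robot, and variables do not carry over. Pictures are saved under pics/ and viewed, at most 14 in all, crops included, and the job is handed in when it is done.

Besides the shell and the picture viewer there is one more tool, called after "Emit:" by a JSON object that holds its "op" and its "data". arm_command: Moves the arm, as the interface text tells. Its arguments: {"type":"object","properties":{"series":{"type":"array"},"force":{"type":"number"}},"required":["series"]}

```bash
mkdir -p pics; ls; cat > h.py <<'E'
import numpy as np, cv2, pickle
from scipy.spatial.transform import Rotation as R
def grab(name,fn):
    from cell import optics
    f=optics.grab_frame(name); pickle.dump(f,open(fn+'.pkl','wb'))
    cv2.imwrite('pics/'+fn+'.png',f['color'][...,::-1]); return f
def load(fn): return pickle.load(open(fn+'.pkl','rb'))
def rot(f):
    o=np.array(f['orientation'],float)
    return o if o.shape==(3,3) else R.from_rotvec(o).as_matrix()
def ray(f,u,v):
    K=f['mtx']; d=np.array([(u-K[0,2])/K[0,0],-(v-K[1,2])/K[1,1],-1.0])
    return np.array(f['origin']),rot(f)@d
def on_plane(f,u,v,z):
    o,d=ray(f,u,v); return o+d*(z-o[2])/d[2]
def pt(f,u,v):
    o,d=ray(f,u,v); return o+d*f['z_map'][int(v),int(u)]
def cloud(f):
    K=f['mtx'];v,u=np.mgrid[:400,:640]
    d=np.stack([(u-K[0,2])/K[0,0],-(v-K[1,2])/K[1,1],-np.ones(u.shape)],-1)
    return np.array(f['origin'])+(d@rot(f).T)*f['z_map'][...,None]
E
python3 - <<'E'
from h import *
for n in('side','top'):
    f=grab(n,n+'0'); print({k:(v if np.size(v)<12 else v.shape) for k,v in f.items()})
from cell import robot
print(robot.observe())
E
```

```text
pics
{'color': (400, 640, 3), 'z_map': (400, 640), 'mtx': array([[482.87726479,   0.        , 321.18052672],
       [  0.        , 482.87726479, 191.86918927],
       [  0.        ,   0.        ,   1.        ]]), 'origin': array([-0.08646906, -0.87952899,  0.79410947]), 'orientation': array([ 0.93284132, -0.27223256, -0.54409015])}
{'color': (400, 640, 3), 'z_map': (400, 640), 'mtx': array([[392.02047218,   0.        , 315.74528193],
       [  0.        , 392.02047218, 202.6161653 ],
       [  0.        ,   0.        ,   1.        ]]), 'origin': array([0.35024947, 0.03211363, 1.13665062]), 'orientation': array([ 0.11703827, -0.12489954, -1.57263162])}
{'t': 0.1, 'joint_positions': array([-1.13490623,  0.4693668 , -0.04860006,  1.53357846,  0.02407331,
        1.14099322, -0.0822919 ]), 'joint_velocities': array([-1.82615152e-03, -3.62721976e-03,  1.08767710e-03, -4.63317192e-03,
       -1.79913301e-04,  9.78745592e-04, -8.84247645e-05]), 'joint_efforts': array([ 1.15216768e-03, -5.11515284e+01, -4.65877459e-02, -2.38391250e+01,
        1.08644160e-02,  4.37890791e-03, -1.13549217e-05]), 'position': array([0.30228859, 0.60290732, 0.21366065]), 'tool_rot': array([-7.23403864e-01, -3.05678711e+00,  2.70447477e-03]), 'force': array([-0.42978526,  0.60209039,  0.36061559]), 'moment': array([-0.00975451, -0.0090886 ,  0.01999336]), 'finger_force': 0.0, 'width': 1.000264696525601}
```

View pics/side0.png

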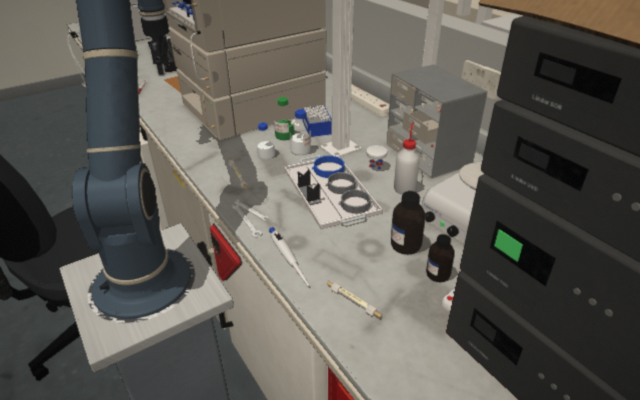

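View pics/top0.png

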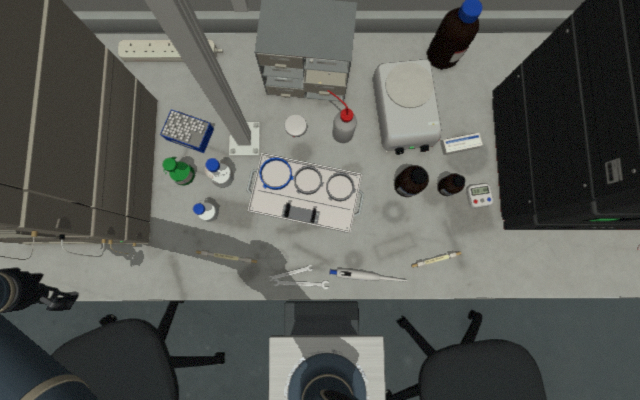

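Top view: the wide blue collar (276,173) is at +y, with the grey collars at (308,180) and (341,186). Candidates:
- **Clear, blue cap:** tall (217,170), small (205,210).
- **Green look-alike:** (180,170).
- **Brown:** larger (411,180), smaller (452,184), huge (455,35).
- **Columns:** (225,257) in shadow and (437,258).

Next I measure them.

```bash
python3 - <<'E'
from h import *
f=load('top0'); C=cloud(f); hsv=cv2.cvtColor(f['color'],cv2.COLOR_RGB2HSV)
def top(n,u,v,r):
    reg=C[v-r:v+r,u-r:u+r].reshape(-1,3); hz=np.percentile(reg[:,2],99)
    m=reg[reg[:,2]>hz-0.008]; print(n,'h',hz.round(4),'ctr',((m.max(0)+m.min(0))/2).round(4),'ext',np.ptp(m,0).round(3))
for a in [('tall',215,166,14),('small',204,209,14),('green',172,165,14),('ambL',411,180,24),('ambS',452,184,16)]: top(*a)
def cc(n,mask,box):
    x0,y0,x1,y1=box; m=np.zeros(mask.shape,np.uint8); m[y0:y1,x0:x1]=mask[y0:y1,x0:x1]
    k,l,s,c=cv2.connectedComponentsWithStats(m); i=1+np.argmax(s[1:,4]); print(n,s[i],c[i].round(1))
    return l==i,c[i]
b=((hsv[...,0]>100)&(hsv[...,0]<125)&(hsv[...,1]>130)&(hsv[...,2]>60)).astype(np.uint8)
m,c=cc('collar',b,(250,150,300,195))
v,u=np.nonzero(m); e=cv2.fitEllipse(cv2.convexHull(np.stack([u,v],1).astype(np.float32))); print(e, on_plane(f,*e[0],.03))
for n,cu,cv_ in(('tall',215,166),('small',204,209)):
    m,c=cc(n,b,(cu-12,cv_-12,cu+12,cv_+12)); print(on_plane(f,*c,.14 if n=='tall' else .112))
for n,(u,v) in dict(cm=(308,180),ce=(341,186),tl=(263,154),tr=(362,173),bl=(249,212),br=(351,231)).items(): print(n,on_plane(f,u,v,.03 if n[0]=='c' else .016).round(4))
print('post',C[138,245], on_plane(f,231,123,0),on_plane(f,260,152,0))
big=cv2.resize(f['color'][235:290,180:480],None,fx=2.6,fy=2.6,interpolation=cv2.INTER_CUBIC)
big2=cv2.resize(f['color'][140:240,150:480],None,fx=2.4,fy=2.4,interpolation=cv2.INTER_CUBIC)
o=np.zeros((390,792,3),np.uint8); big=np.clip(big.astype(float)*1.7,0,255).astype(np.uint8)
o[:143,:780]=big; o[150:390]=big2; cv2.imwrite('pics/crop1.png',o[...,::-1])
E
```

```text
tall h 0.1428 ctr [0.4876 0.1738 0.6358] ext [0.275 0.283 1.002]
small h 0.1152 ctr [0.4303 0.1914 0.6224] ext [0.16  0.319 1.028]
green h 0.3141 ctr [0.3502 0.0321 1.1367] ext [0. 0. 0.]
ambL h 0.1552 ctr [ 0.4726 -0.1142  0.6421] ext [0.245 0.293 0.989]
ambS h 0.1145 ctr [ 0.4668 -0.1698  0.6218] ext [0.233 0.404 1.03 ]
collar [260 158  30  22  73] [271.4 163.2]
((274.91680908203125, 172.3627166748047), (29.486757278442383, 30.831697463989258), 66.1301040649414) [0.61100399 0.14358325 0.03      ]
tall [206 159  13  13 132] [212.3 164.7]
[0.60638723 0.29606269 0.14      ]
small [193 204  12  10  91] [198.6 208.5]
[0.49502964 0.33543416 0.112     ]
cm [0.588 0.048 0.03 ]
ce [ 0.57   -0.0468  0.03  ]
tl [0.6699 0.1807 0.016 ]
tr [ 0.6112 -0.11    0.016 ]
bl [0.4977 0.2184 0.016 ]
br [ 0.4414 -0.0744  0.016 ]
post [0.70041811 0.22450608 0.07278509] [0.77170025 0.28104444 0.        ] [0.68068307 0.19186457 0.        ]
```

View pics/crop1.png

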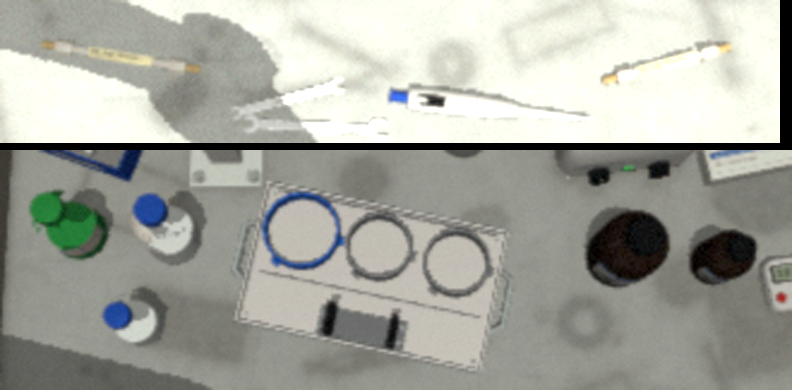

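The left column in shadow (196–257, 252–261) measures about 61 px and the right one about 53 px, so the left is the long one. The smaller brown bottle is 0.1145 m high against 0.155 m, so the smaller, at (452,184), is meant. The crop confirms both clear bottles. One more round gives me the columns, bases and obstacles.

```bash
python3 - <<'E'
from h import *
f=load('top0'); C=cloud(f); ok=f['z_map']>0
s=load('side0'); S=cloud(s); oks=s['z_map']>0
def box(A,ok,c,r,z0,z1):
    p=A[ok]; m=(abs(p[:,0]-c[0])<r)&(abs(p[:,1]-c[1])<r)&(p[:,2]>z0)&(p[:,2]<z1); return p[m]
def show(n,c,r,bands):
    for z0,z1 in bands:
        for t,A,o in(('T',C,ok),('S',S,oks)):
            q=box(A,o,c,r,z0,z1)
            if len(q)>5: print(n,t,(z0,z1),len(q),'lo',np.percentile(q,3,0).round(3),'hi',np.percentile(q,97,0).round(3),'mean',q.mean(0).round(3))
show('tall',(.606,.296),.045,[(.128,.15),(.02,.09)])
show('small',(.495,.335),.045,[(.102,.12),(.02,.07)])
pa=pt(f,452,184); pb=pt(f,411,180); print('amb',pa,pb)
show('amb',(pa[0],pa[1]),.04,[(.1,.12),(.02,.07)])
show('big',(pb[0],pb[1]),.05,[(.14,.16)])
g=pt(f,172,165); print('green',g)
for ends in (((196.5,252),(257,261.5)),((412,265),(462,252.5))):
    a,b=[on_plane(f,*e,.009) for e in ends]; print('col',a.round(4),b.round(4),((a+b)/2).round(4),np.linalg.norm(a-b).round(3),np.degrees(np.arctan2(*(b-a)[1::-1])))
show('rest',(.49,.069),.06,[(.04,.07)])
q=box(C,ok,(.49,.069),.06,.045,.07); print(cv2.minAreaRect((q[:,:2]*1000).astype(np.float32)))
# obstacles
P=np.concatenate([C[ok],S[oks]]); P=P[(P[:,2]>.03)&(P[:,0]>.2)&(P[:,0]<.9)&(abs(P[:,1])<.8)]
H=np.zeros((14,32)); np.maximum.at(H,(((P[:,0]-.2)/.05).astype(int).clip(0,13),((P[:,1]+.8)/.05).astype(int).clip(0,31)),P[:,2])
print('cols y from -.8 step .05'); 
for i in range(14): print('%.2f'%(.2+.05*i),' '.join('%3d'%(h*100) for h in H[i]))
E
```

```text
tall T (0.128, 0.15) 151 lo [0.593 0.283 0.13 ] hi [0.623 0.313 0.143] mean [0.607 0.298 0.139]
tall S (0.128, 0.15) 85 lo [0.593 0.279 0.13 ] hi [0.624 0.312 0.144] mean [0.607 0.293 0.138]
tall T (0.02, 0.09) 364 lo [0.574 0.268 0.025] hi [0.635 0.318 0.061] mean [0.6   0.292 0.046]
tall S (0.02, 0.09) 327 lo [0.574 0.264 0.022] hi [0.633 0.322 0.066] mean [0.599 0.286 0.044]
small T (0.102, 0.12) 109 lo [0.483 0.324 0.104] hi [0.51  0.35  0.115] mean [0.496 0.337 0.111]
small S (0.102, 0.12) 65 lo [0.482 0.321 0.104] hi [0.507 0.35  0.116] mean [0.494 0.333 0.111]
small T (0.02, 0.07) 232 lo [0.476 0.31  0.021] hi [0.521 0.35  0.041] mean [0.496 0.328 0.035]
small S (0.02, 0.07) 199 lo [0.473 0.307 0.022] hi [0.521 0.356 0.042] mean [0.496 0.327 0.035]
amb [ 0.56204738 -0.34509692  0.09071265] [ 0.56683076 -0.2255833   0.12281314]
amb T (0.1, 0.12) 111 lo [ 0.556 -0.37   0.102] hi [ 0.582 -0.344  0.115] mean [ 0.568 -0.356  0.11 ]
amb S (0.1, 0.12) 150 lo [ 0.555 -0.373  0.101] hi [ 0.58  -0.348  0.114] mean [ 0.566 -0.362  0.11 ]
amb T (0.02, 0.07) 132 lo [ 0.543 -0.359  0.021] h
[... 2084 characters left out ...]
 14  14  42  58   0   0   0   0   0
0.65   0   0   0   0   0  54  54   3   3   7   8   8   8   0   0   0   0   0   3   3  65  65   4   6   5  41  58   0   0   0   0   0
0.70   0   0   0   0   0  55  55   3   3   8   8   8   8   0  20  20   5   6   6   0  65  65   6   6   6  41  59   0   0   0   0   0
0.75   0   0   0   0   0  55  55   0   0   8  10  10  10   0  15  20  14   6   6   0   0   0   5   6   6  41  58   0   0   0   0   0
0.80   0   0   0   0   0  51  51   0   0  10  10  10  10   0  24  24  24  23  21   0   0   0   0   0   0  37  51   0   0   0   0   0
0.85   0   0   0   0   0  44  44   0   0  10  10  11  11   6  24  24  24  24  24  24   0   0   0   0   0   0   0   0   0   0   0   0
```

Emit:
{"op": "arm_command", "data": {"series": [{"dp":[0,-30,0],"spin":-0.12,"jaw":0.8},{"dp":[0,-30,0],"spin":-0.12,"jaw":0.8},{"dp":[0,-30,0],"spin":-0.12,"jaw":0.8},{"dp":[0,-30,0],"spin":-0.12,"jaw":0.8},{"dp":[0,-30,0],"spin":-0.12,"jaw":0.8},{"dp":[0,-30,0],"spin":-0.12,"jaw":0.8},{"dp":[0,-30,0],"spin":-0.12,"jaw":0.8},{"dp":[0,-30,0],"spin":-0.12,"jaw":0.8}], "force": 40}}

```text
t: 0.77
position: [0.3022, 0.3617, 0.2143]
tool_rot: [2.06, 2.372, -0.001]
force: [0.7, 0.9, 0.9]
width: 0.798
finger_force: 0.0
```

Emit:
{"op": "arm_command", "data": {"series": [{"dp":[30,-8,0],"spin":-0.1,"jaw":0.8},{"dp":[30,-8,0],"spin":-0.1,"jaw":0.8},{"dp":[30,-8,0],"spin":-0.1,"jaw":0.8},{"dp":[30,-8,0],"spin":-0.06,"jaw":0.8},{"dp":[30,-8,0],"spin":0,"jaw":0.8},{"dp":[30,-8,0],"spin":0,"jaw":0.8},{"dp":[30,-8,0],"spin":0,"jaw":0.8},{"dp":[0,0,0],"spin":0,"jaw":0.8}]}}

```text
t: 1.43
position: [0.5183, 0.3035, 0.2143]
tool_rot: [2.45, 1.959, 0.003]
force: [0.4, 0.5, 0.2]
width: 0.8
finger_force: 0.0
```

Emit:
{"op": "arm_command", "data": {"series": [{"dp":[30,-2,0],"spin":0,"jaw":0.8},{"dp":[30,-2,0],"spin":0,"jaw":0.8},{"dp":[30,-3,0],"spin":0,"jaw":0.8},{"dp":[0,0,-20],"spin":0,"jaw":0.8},{"dp":[0,0,-15],"spin":0,"jaw":0.8},{"dp":[0,0,0],"spin":0,"jaw":0.8},{"dp":[0,0,0],"spin":0,"jaw":0.8}]}}

```text
t: 2.02
position: [0.6014, 0.3005, 0.1785]
tool_rot: [-2.445, -1.972, 0.004]
force: [0.1, -0.3, 0.9]
width: 0.804
finger_force: 0.0
```

```bash
python3 - <<'E'
from h import *
from cell import robot
T=grab('top','top1'); S=grab('side','side1')
print(robot.observe()['position'])
a=cv2.resize(T['color'][130:230,150:290],None,fx=2.8,fy=2.8,interpolation=cv2.INTER_CUBIC)
b=cv2.resize(S['color'][70:190,230:390],None,fx=2.4,fy=2.4,interpolation=cv2.INTER_CUBIC)
o=np.zeros((290,790,3),np.uint8);o[:280,:392]=a;o[:288,400:784]=b;cv2.imwrite('pics/c2.png',o[...,::-1])
E
```

```text
[0.60258456 0.30095697 0.18058127]
```

View pics/c2.png

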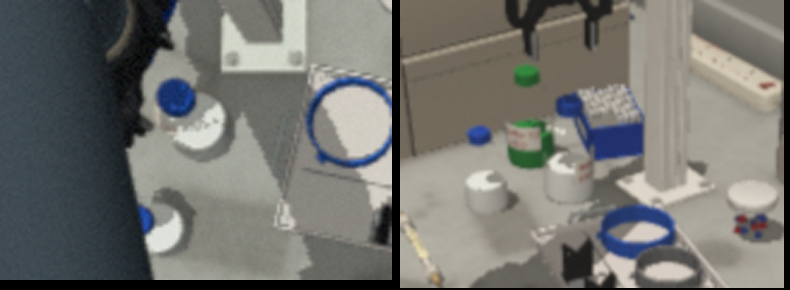

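The fingers look left of and above the tall bottle (side view, between about (284,85) and (312,85)), so I project the reported TCP and compare.

```bash
cat >> h.py <<'E'
def proj(f,p):
    q=rot(f).T@(np.array(p)-np.array(f['origin'])); K=f['mtx']
    return np.array([K[0,2]+K[0,0]*q[0]/-q[2], K[1,2]-K[1,1]*q[1]/-q[2]]),-q[2]
E
python3 - <<'E'
from h import *
from cell import robot
T=load('top1');S=load('side1')
p=robot.observe()['position'];q=robot.observe()['joint_positions'];print(p,q)
for f in(T,S): print(proj(f,p),proj(f,(.608,.2965,.14)))
A=cloud(S)[70:110,270:330]; ok=(S['z_map'][70:110,270:330]>0)
for v in range(0,40,4): print(70+v,[tuple((A[v,u]*1000).astype(int)) for u in range(0,60,6)])
E
```

```text
[0.60258456 0.30095697 0.18058127] [-0.74512381  0.5032039   0.31816046  1.59151533 -0.17277815  1.07333941
 -0.59477047]
(array([206.11198975, 162.11866304]), np.float64(0.9819918466085492)) (array([212.12646219, 164.06582065]), np.float64(1.0229470044093811))
(array([297.30307453,  99.35461651]), np.float64(1.4697562479332438)) (array([300.04489455, 111.62285252]), np.float64(1.4924506382045442))
70 [(np.int64(620), np.int64(503), np.int64(206)), (np.int64(536), np.int64(300), np.int64(288)), (np.int64(666), np.int64(504), np.int64(195)), (np.int64(570), np.int64(292), np.int64(283)), (np.int64(590), np.int64(292), np.int64(278)), (np.int64(609), np.int64(289), np.int64(275)), (np.int64(623), np.int64(279), np.int64(275)), (np.int64(786), np.int64(506), np.int64(168)), (np.int64(661), np.int64(274), np.int64(268)), (np.int64(1061), np.int64(842), np.int64(3))]
74 [(np.int64(622), np.int64(509), np.int64(189)), (np.int64(539), np.int64(308), np.int64(272)), (np.int64(564), np.int64(317), np.int64(264)), (np.int64(566), np.int64(286), np.int64(273)), (np.int64(715), np.int64(509), np
[... 3308 characters left out ...]
69)), (np.int64(731), np.int64(503), np.int64(62)), (np.int64(756), np.int64(502), np.int64(56)), (np.int64(784), np.int64(506), np.int64(47)), (np.int64(811), np.int64(508), np.int64(39)), (np.int64(836), np.int64(505), np.int64(34))]
106 [(np.int64(612), np.int64(507), np.int64(76)), (np.int64(634), np.int64(505), np.int64(71)), (np.int64(660), np.int64(509), np.int64(63)), (np.int64(685), np.int64(509), np.int64(56)), (np.int64(708), np.int64(507), np.int64(51)), (np.int64(733), np.int64(507), np.int64(44)), (np.int64(756), np.int64(504), np.int64(39)), (np.int64(784), np.int64(508), np.int64(30)), (np.int64(769), np.int64(442), np.int64(60)), (np.int64(794), np.int64(442), np.int64(53))]
```

```bash
python3 - <<'E'
from h import *
from cell import robot
S=grab('side','side2')
o=robot.observe();print(o['t'],o['position'])
b=cv2.resize(S['color'][60:150,260:340],None,fx=6,fy=6,interpolation=cv2.INTER_CUBIC)
p,_=proj(S,o['position']);print((p-[260,60])*6)
cv2.imwrite('pics/c3.png',b[...,::-1])
E
```

```text
2.1667 [0.60278967 0.30100389 0.18094621]
[224.08923352 235.33168404]
```

View pics/c3.png

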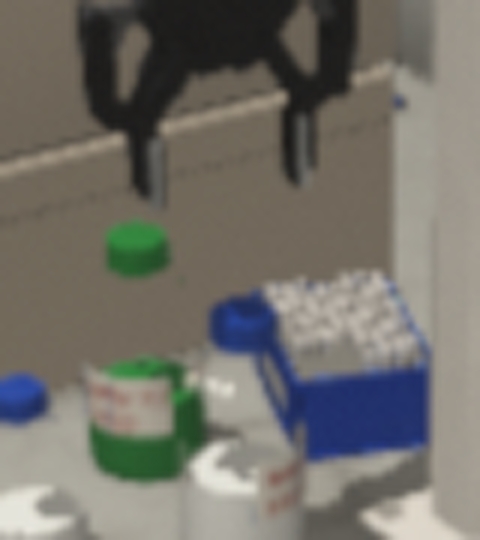

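The pads (tips at crop (155,205) and (300,185)) sit well above where the reported TCP projects, (224,235). I measure the tip height by depth.

```bash
python3 - <<'E'
from h import *
from cell import robot
S=load('side2');o=robot.observe();print(o['tool_rot'],R.from_rotvec(o['tool_rot']).as_matrix()[:,2])
P=cloud(S)[60:100,270:325].reshape(-1,3);P=P[(abs(P[:,1]-.3)<.05)&(P[:,2]<.35)]
for n,m in(('L',P[:,0]<.585),('R',P[:,0]>.615)):
    q=P[m];q=q[np.argsort(q[:,2])]; print(n,len(q),q[:12].round(3).tolist(),q[:40].mean(0))
S0=load('side0');P=cloud(S0)[:75,130:190].reshape(-1,3);P=P[(abs(P[:,0]-.3)<.1)&(abs(P[:,1]-.6)<.1)]
q=P[np.argsort(P[:,2])];print(q[:20:2].round(3).tolist(),proj(S0,[.3023,.603,.2137]))
E
```

```text
[2.44529404 1.97203934 0.00325472] [ 0.00173204  0.00115316 -0.99999784]
L 422 [[0.57, 0.304, 0.205], [0.564, 0.306, 0.206], [0.564, 0.3, 0.208], [0.562, 0.302, 0.211], [0.566, 0.298, 0.211], [0.563, 0.298, 0.212], [0.558, 0.308, 0.213], [0.567, 0.299, 0.214], [0.558, 0.302, 0.215], [0.561, 0.3, 0.215], [0.563, 0.297, 0.216], [0.557, 0.304, 0.218]] [0.56120749 0.30167094 0.22088103]
R 285 [[0.639, 0.302, 0.208], [0.638, 0.284, 0.208], [0.636, 0.292, 0.209], [0.634, 0.283, 0.209], [0.639, 0.279, 0.21], [0.635, 0.285, 0.212], [0.64, 0.281, 0.212], [0.638, 0.3, 0.212], [0.636, 0.291, 0.213], [0.639, 0.295, 0.214], [0.635, 0.279, 0.214], [0.64, 0.281, 0.215]] [0.63878066 0.28721026 0.21889064]
[[0.332, 0.641, 0.246], [0.318, 0.646, 0.248], [0.328, 0.638, 0.248], [0.322, 0.647, 0.249], [0.288, 0.555, 0.25], [0.28, 0.559, 0.251], [0.272, 0.563, 0.251], [0.282, 0.556, 0.251], [0.326, 0.637, 0.252], [0.276, 0.556, 0.252]] (array([165.77846251,  79.38818396]), np.float64(1.523080424238804))
```

The tips stand at z≈0.207 while the reported TCP is 0.181. The pads are therefore about 37 mm higher than the report implies, and the start picture shows the same. I work from the seen tip height (tip ≈ reported + 27 mm at 0.8 jaw) and descend carefully.

Emit:
{"op": "arm_command", "data": {"series": [{"dp":[7,2,-20],"spin":0,"jaw":0.8},{"dp":[0,0,-20],"spin":0,"jaw":0.8},{"dp":[0,0,-15],"spin":0,"jaw":0.8},{"dp":[0,0,-10],"spin":0,"jaw":0.8},{"dp":[0,0,-5],"spin":0,"jaw":0.8},{"dp":[0,0,0],"spin":0,"jaw":0.8}]}}

```text
t: 2.67
position: [0.6092, 0.3025, 0.1093]
tool_rot: [-2.446, -1.972, 0.001]
force: [0.1, -0.5, 0.4]
width: 0.801
finger_force: 0.0
```

```bash
cat >> h.py <<'E'
def tips(f,p,rz=.06):
    "depth points of the fingers near reported TCP p -> tip height and centre"
    C=cloud(f); P=C[(f['z_map']>0)]; P=P[(np.hypot(P[:,0]-p[0],P[:,1]-p[1])<.06)&(P[:,2]>p[2]-.0)&(P[:,2]<p[2]+.07)]
    return P
E
python3 - <<'E'
from h import *
from cell import robot
S=grab('side','side3')
o=robot.observe();print(o['t'],o['position'],o['force'])
b=cv2.resize(S['color'][70:160,260:340],None,fx=6,fy=6,interpolation=cv2.INTER_CUBIC)
cv2.imwrite('pics/c4.png',b[...,::-1])
E
```

```text
2.7167 [0.60974885 0.30265973 0.11023164] [0.3516769  0.19461663 1.20577795]
```

View pics/c4.png

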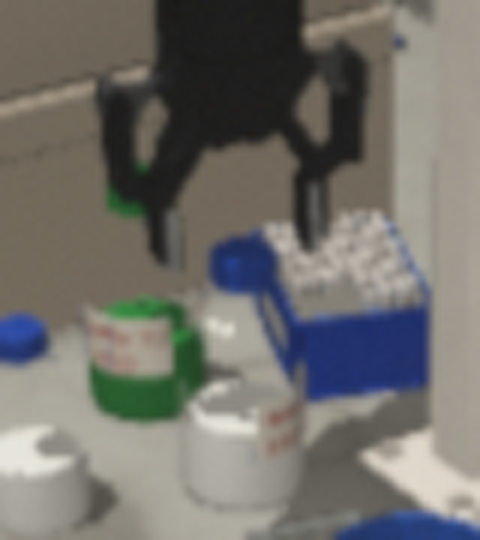

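Cap centre (243,262) lies midway between the tips (165,265) and (315,245), so the grip is centred. It needs about 14 mm more descent.

Emit:
{"op": "arm_command", "data": {"series": [{"dp":[0,0,-9],"spin":0,"jaw":0.8},{"dp":[0,0,-5],"spin":0,"jaw":0.8},{"dp":[0,0,0],"spin":0,"jaw":0.3},{"dp":[0,0,0],"spin":0,"jaw":0.3},{"dp":[0,0,0],"spin":0,"jaw":0.3},{"dp":[0,0,0],"spin":0,"jaw":0.3},{"dp":[0,0,0],"spin":0,"jaw":0.3},{"dp":[0,0,0],"spin":0,"jaw":0.3}], "force": 40}}

```text
t: 3.38
position: [0.6096, 0.3026, 0.0959]
tool_rot: [-2.446, -1.972, -0.001]
force: [-0.6, 0.4, 0.4]
width: 0.455
finger_force: 36.0
```

Emit:
{"op": "arm_command", "data": {"series": [{"dp":[0,0,5],"spin":0,"jaw":0.3},{"dp":[0,0,15],"spin":0,"jaw":0.3},{"dp":[0,0,20],"spin":0,"jaw":0.3},{"dp":[0,0,15],"spin":0,"jaw":0.3},{"dp":[-10,0,5],"spin":0,"jaw":0.3},{"dp":[-15,0,0],"spin":0,"jaw":0.3},{"dp":[0,0,0],"spin":0,"jaw":0.3}]}}

```text
t: 3.97
position: [0.5804, 0.3028, 0.1549]
tool_rot: [-2.442, -1.972, 0.007]
force: [-0.9, 0.4, -5.7]
width: 0.444
finger_force: 35.1
```

```bash
python3 - <<'E'
from h import *
from cell import robot
S=grab('side','side4'); T=grab('top','top4')
o=robot.observe();p=o['position'];print(p,o['force'],o['width'])
for n,f in(('T',T),('S',S)):
    C=cloud(f);ok=f['z_map']>0;h=cv2.cvtColor(f['color'],cv2.COLOR_RGB2HSV);b=(h[...,0]>100)&(h[...,0]<125)&(h[...,1]>130)&(h[...,2]>50)&ok
    q=C[b&(np.hypot(C[...,0]-p[0],C[...,1]-p[1])<.05)]
    if len(q): print(n,'cap',np.percentile(q,5,0),np.percentile(q,95,0))
    q=C[ok&(np.hypot(C[...,0]-p[0],C[...,1]-p[1])<.05)&(C[...,2]<.13)]
    if len(q): print(n,'body',np.percentile(q,2,0),np.percentile(q,98,0))
    q=C[b&(np.hypot(C[...,0]-.611,C[...,1]-.1436)<.07)&(C[...,2]>.02)]
    if len(q)>5:
        q=q[q[:,2]>.025]; print(n,'ring',(q.min(0)+q.max(0))/2,np.ptp(q,0),cv2.fitEllipse((q[:,:2]*1000).astype(np.float32)))
    q=C[ok&(C[...,0]>.6)&(C[...,0]<.8)&(abs(C[...,1]-.23)<.06)&(C[...,2]>.1)&(C[...,2]<.4)]
    print('post',np.percentile(q,[1,99],axis=0).round(3).tolist())
b=cv2.resize(S['color'][60:240,230:410],None,fx=3.2,fy=3.2,interpolation=cv2.INTER_CUBIC)
cv2.imwrite('pics/c5.png',b[...,::-1])
E
```

```text
[0.58311384 0.30239547 0.15478927] [ 0.2121985  -0.65397567 -4.31983419] 0.4432077829626864
T cap [0.56618004 0.28319628 0.18858072] [0.59363173 0.30097595 0.20025486]
T body [ 0.53866291  0.2579461  -0.0034577 ] [0.62552204 0.3395202  0.11685698]
T ring [0.60966501 0.14349905 0.02966055] [0.09003634 0.08739385 0.00925472] ((609.7444458007812, 143.3226318359375), (88.2120132446289, 88.67173767089844), 37.266693115234375)
post [[0.601, 0.219, 0.105], [0.742, 0.289, 0.397]]
S cap [0.56466342 0.27847616 0.18528439] [0.58965655 0.30181775 0.20135383]
S body [ 0.54073623  0.26185052 -0.00150906] [0.6238208  0.34474838 0.1224271 ]
S ring [0.61010529 0.14290443 0.02966148] [0.09002743 0.09456689 0.00927593] ((610.3892211914062, 141.94134521484375), (87.12822723388672, 90.87138366699219), 136.45188903808594)
post [[0.601, 0.215, 0.105], [0.744, 0.289, 0.397]]
```

View pics/c5.png

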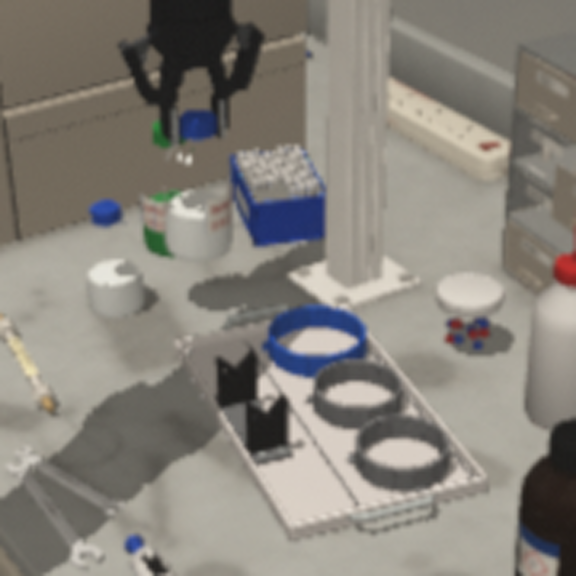

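The tall bottle is held and lifted, and the wide ring (317,340) is clear. Ring centre by both views is (0.610, 0.143). Camera coordinates ≈ reported + (−2.5, −6) mm.

Emit:
{"op": "arm_command", "data": {"series": [{"dp":[0,-10,0],"spin":0,"jaw":0.3},{"dp":[0,-20,0],"spin":0,"jaw":0.3},{"dp":[0,-30,0],"spin":0,"jaw":0.3},{"dp":[0,-30,0],"spin":0,"jaw":0.3},{"dp":[4,-28,0],"spin":0,"jaw":0.3},{"dp":[8,-20,0],"spin":0,"jaw":0.3},{"dp":[10,-12,0],"spin":0,"jaw":0.3},{"dp":[6,-3,0],"spin":0,"jaw":0.3}]}}

```text
t: 4.73
position: [0.614, 0.1438, 0.1556]
tool_rot: [2.45, 1.962, -0.001]
force: [-0.8, -1.1, -3.3]
width: 0.437
finger_force: 35.2
```

Emit:
{"op": "arm_command", "data": {"series": [{"dp":[0,0,0],"spin":0,"jaw":0.3},{"dp":[0,0,0],"spin":0,"jaw":0.3},{"dp":[0,0,0],"spin":0,"jaw":0.3},{"dp":[0,0,0],"spin":0,"jaw":0.3}]}}

```text
t: 5.07
position: [0.6118, 0.1512, 0.1553]
tool_rot: [-2.443, -1.974, 0.001]
force: [-1.4, -0.1, -4.2]
width: 0.438
finger_force: 35.3
```

```bash
cat >> h.py <<'E'
def held(f,p,zr,r=.05):
    C=cloud(f);ok=f['z_map']>0
    return C[ok&(np.hypot(C[...,0]-p[0],C[...,1]-p[1])<r)&(C[...,2]>zr[0])&(C[...,2]<zr[1])]
E
python3 - <<'E'
from h import *
from cell import robot
S=grab('side','side5'); T=grab('top','top5')
o=robot.observe();p=o['position'];print(p,o['force'],o['width'])
for n,f in(('T',T),('S',S)):
    q=held(f,(.61,.143),(.065,.12))
    print(n,len(q),np.percentile(q,[2,50,98],axis=0).round(3).tolist() if len(q) else '')
b=np.hstack([cv2.resize(S['color'][80:205,275:405],None,fx=3,fy=3,interpolation=cv2.INTER_CUBIC),cv2.resize(T['color'][110:235,220:350],None,fx=3,fy=3,interpolation=cv2.INTER_CUBIC)])
cv2.imwrite('pics/c6.png',b[...,::-1])
E
```

```text
[0.61199076 0.15073199 0.15549581] [ 0.05972688 -0.38311294 -3.66547679] 0.4338003865089952
T 143 [[0.582, 0.12, 0.075], [0.608, 0.131, 0.104], [0.637, 0.139, 0.117]]
S 444 [[0.578, 0.117, 0.066], [0.601, 0.134, 0.101], [0.637, 0.175, 0.117]]
```

View pics/c6.png

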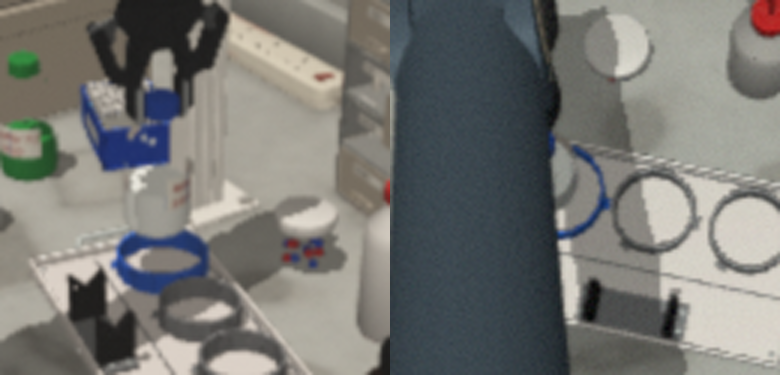

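The tall bottle hangs upright over the blue ring (162,258), with its centre about 3–4 mm too far in +y. Correct and lower.

Emit:
{"op": "arm_command", "data": {"series": [{"dp":[1,-4,-10],"spin":0,"jaw":0.3},{"dp":[0,0,-14],"spin":0,"jaw":0.3},{"dp":[0,0,-12],"spin":0,"jaw":0.3},{"dp":[0,0,-8],"spin":0,"jaw":0.3},{"dp":[0,0,-4],"spin":0,"jaw":0.3},{"dp":[0,0,-2],"spin":0,"jaw":0.3},{"dp":[0,0,0],"spin":0,"jaw":0.3},{"dp":[0,0,0],"spin":0,"jaw":0.3}]}}

```text
t: 5.83
position: [0.614, 0.1455, 0.106]
tool_rot: [2.446, 1.971, 0.001]
force: [0.6, -0.0, -4.3]
width: 0.438
finger_force: 35.3
```

Emit:
{"op": "arm_command", "data": {"series": [{"dp":[0,0,-1],"spin":0,"jaw":0.3},{"dp":[0,0,-1],"spin":0,"jaw":0.3},{"dp":[0,0,0],"spin":0,"jaw":0.3},{"dp":[0,0,0],"spin":0,"jaw":0.3}]}}

```text
t: 6.17
position: [0.6141, 0.1456, 0.1043]
tool_rot: [2.446, 1.971, 0.002]
force: [0.5, 1.1, -1.6]
width: 0.437
finger_force: 36.0
```

Emit:
{"op": "arm_command", "data": {"series": [{"dp":[0,0,-1],"spin":0,"jaw":0.3},{"dp":[0,0,0],"spin":0,"jaw":0.3},{"dp":[0,0,0],"spin":0,"jaw":0.55},{"dp":[0,0,0],"spin":0,"jaw":0.8},{"dp":[0,0,0],"spin":0,"jaw":0.8},{"dp":[0,0,0],"spin":0,"jaw":0.8},{"dp":[0,0,0],"spin":0,"jaw":0.8}]}}

```text
t: 6.75
position: [0.6134, 0.1452, 0.1024]
tool_rot: [-2.446, -1.971, 0.001]
force: [0.3, -0.4, 0.1]
width: 0.8
finger_force: 0.0
```

Emit:
{"op": "arm_command", "data": {"series": [{"dp":[0,0,10],"spin":0,"jaw":0.8},{"dp":[0,0,20],"spin":0,"jaw":0.8},{"dp":[0,0,25],"spin":0,"jaw":0.8},{"dp":[-5,-20,10],"spin":0,"jaw":0.8},{"dp":[-5,-35,0],"spin":0,"jaw":0.8},{"dp":[-5,-35,0],"spin":0,"jaw":0.8},{"dp":[-5,-35,0],"spin":0,"jaw":0.8},{"dp":[-5,-35,0],"spin":0,"jaw":0.8}]}}

```text
t: 7.42
position: [0.5879, -0.0168, 0.1685]
tool_rot: [2.446, 1.971, 0.001]
force: [0.3, 0.0, -0.7]
width: 0.803
finger_force: 0.0
```

```bash
python3 - <<'E'
from h import *
from cell import robot
S=grab('side','side6'); T=grab('top','top6')
o=robot.observe();p=o['position'];print(o['t'],p,o['force'],o['tool_rot'])
for n,f in(('T',T),('S',S)):
    for z in ((.035,.09),(.132,.155)):
        q=held(f,(.61,.143),z,.06)
        if len(q)>5: print(n,z,len(q),np.percentile(q,[2,50,98],axis=0).round(3).tolist())
b=np.hstack([cv2.resize(S['color'][80:205,275:405],None,fx=3,fy=3,interpolation=cv2.INTER_CUBIC),cv2.resize(T['color'][110:235,220:350],None,fx=3,fy=3,interpolation=cv2.INTER_CUBIC)])
cv2.imwrite('pics/c7.png',b[...,::-1])
E
```

```text
7.5167 [ 0.58706201 -0.02384307  0.16883288] [-0.15837757 -0.96649154 -0.47309561] [ 2.45506801  1.95459809 -0.00299284]
T (0.035, 0.09) 297 [[0.582, 0.116, 0.037], [0.604, 0.138, 0.053], [0.643, 0.172, 0.072]]
T (0.132, 0.155) 149 [[0.601, 0.13, 0.134], [0.615, 0.145, 0.146], [0.632, 0.161, 0.15]]
S (0.035, 0.09) 317 [[0.582, 0.112, 0.036], [0.607, 0.135, 0.054], [0.646, 0.172, 0.073]]
S (0.132, 0.155) 103 [[0.6, 0.127, 0.133], [0.613, 0.138, 0.146], [0.629, 0.158, 0.15]]
```

View pics/c7.png

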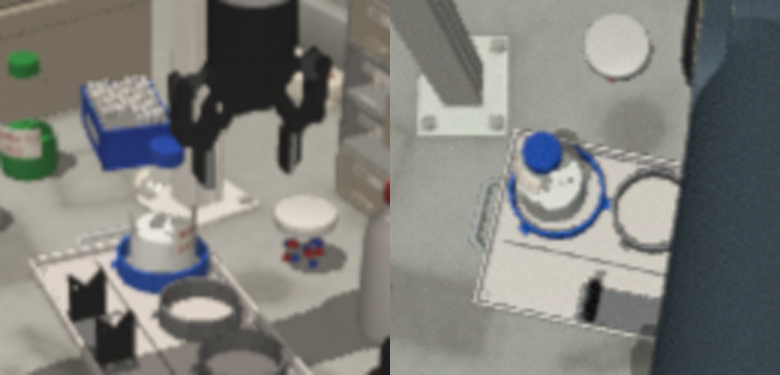

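The tall bottle stands inside the blue collar (crop top view cap (543,152), ring (556,190)). Now the brown one, at (0.567, −0.359).

Emit:
{"op": "arm_command", "data": {"series": [{"dp":[-2,-38,0],"spin":0,"jaw":0.8},{"dp":[-2,-38,0],"spin":0,"jaw":0.8},{"dp":[-2,-38,0],"spin":0,"jaw":0.8},{"dp":[-2,-38,0],"spin":0,"jaw":0.8},{"dp":[-2,-38,0],"spin":0,"jaw":0.8},{"dp":[-2,-38,0],"spin":0,"jaw":0.8},{"dp":[-2,-38,0],"spin":0,"jaw":0.8},{"dp":[-3,-38,0],"spin":0,"jaw":0.8}]}}

```text
t: 8.18
position: [0.5711, -0.3204, 0.1682]
tool_rot: [2.445, 1.971, 0.001]
force: [0.5, 0.0, 0.1]
width: 0.799
finger_force: 0.0
```

Emit:
{"op": "arm_command", "data": {"series": [{"dp":[0,-20,0],"spin":0,"jaw":0.8},{"dp":[0,-4,-15],"spin":0,"jaw":0.8},{"dp":[0,0,-20],"spin":0,"jaw":0.8},{"dp":[0,0,-15],"spin":0,"jaw":0.8},{"dp":[0,0,0],"spin":0,"jaw":0.8},{"dp":[0,0,0],"spin":0,"jaw":0.8}]}}

```text
t: 8.68
position: [0.571, -0.3424, 0.1174]
tool_rot: [-2.445, -1.971, 0.001]
force: [-0.3, -0.7, 0.4]
width: 0.807
finger_force: 0.0
```

```bash
python3 - <<'E'
from h import *
from cell import robot
S=grab('side','side7'); T=grab('top','top7')
o=robot.observe();p=o['position'];print(o['t'],p,o['force'],o['tool_rot'])
for n,f in(('T',T),('S',S)):
    q=held(f,p-[.0025,.006,0],(p[2]+.015,p[2]+.05),.055)
    if len(q)>5:
        for m in (q[:,0]<p[0],q[:,0]>p[0]):
            if m.sum()>3:print(n,len(q[m]),np.percentile(q[m],[2,50,98],axis=0).round(3).tolist())
a,b2=proj(S,p)[0].astype(int)
b=np.hstack([cv2.resize(S['color'][b2-60:b2+65,a-65:a+65],None,fx=3,fy=3,interpolation=cv2.INTER_CUBIC),cv2.resize(T['color'][110:235,380:510],None,fx=3,fy=3,interpolation=cv2.INTER_CUBIC)])
print(a,b2);cv2.imwrite('pics/c8.png',np.clip(b[...,::-1]*1.8,0,255).astype(np.uint8))
E
```

```text
8.7833 [ 0.57215584 -0.34300675  0.11901663] [ 0.12811222 -0.39680434  0.19883006] [2.44431738e+00 1.97045441e+00 1.23569762e-03]
T 19 [[0.526, -0.33, 0.149], [0.534, -0.326, 0.157], [0.54, -0.323, 0.167]]
T 21 [[0.605, -0.349, 0.143], [0.607, -0.343, 0.155], [0.619, -0.339, 0.165]]
S 81 [[0.524, -0.347, 0.145], [0.529, -0.341, 0.159], [0.536, -0.327, 0.169]]
S 95 [[0.602, -0.362, 0.144], [0.606, -0.355, 0.157], [0.617, -0.339, 0.168]]
440 230
```

View pics/c8.png

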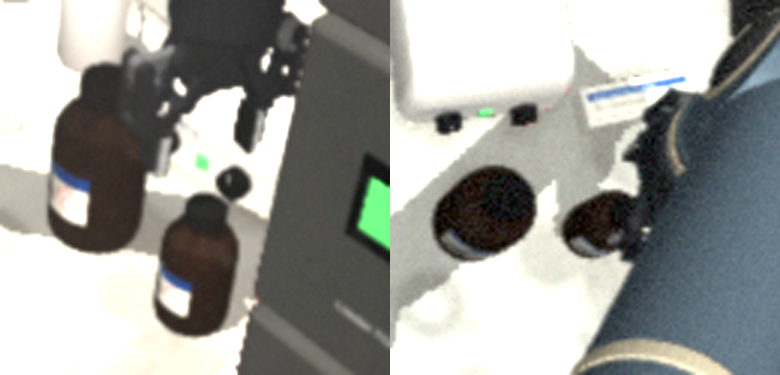

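The pads are centred in x but about 16 mm short in y (tips' mid (201,155) against cap (207,212) in the crop).

Emit:
{"op": "arm_command", "data": {"series": [{"dp":[0,-16,0],"spin":0,"jaw":0.8},{"dp":[0,0,-15],"spin":0,"jaw":0.8},{"dp":[0,0,-10],"spin":0,"jaw":0.8},{"dp":[0,0,-5],"spin":0,"jaw":0.8},{"dp":[0,0,0],"spin":0,"jaw":0.8}]}}

```text
t: 9.2
position: [0.5709, -0.3581, 0.0863]
tool_rot: [-2.444, -1.97, 0.001]
force: [-1.0, 0.0, -0.1]
width: 0.801
finger_force: 0.0
```

```bash
python3 - <<'E'
from h import *
from cell import robot
S=grab('side','side8')
o=robot.observe();p=o['position'];print(o['t'],p,o['force'])
b=cv2.resize(S['color'][170:290,390:510],None,fx=4,fy=4,interpolation=cv2.INTER_CUBIC)
cv2.imwrite('pics/c9.png',np.clip(b[...,::-1]*1.8,0,255).astype(np.uint8))
E
```

```text
9.25 [ 0.57132606 -0.35829871  0.08708061] [-0.61640276  0.47390307  0.34261084]
```

View pics/c9.png

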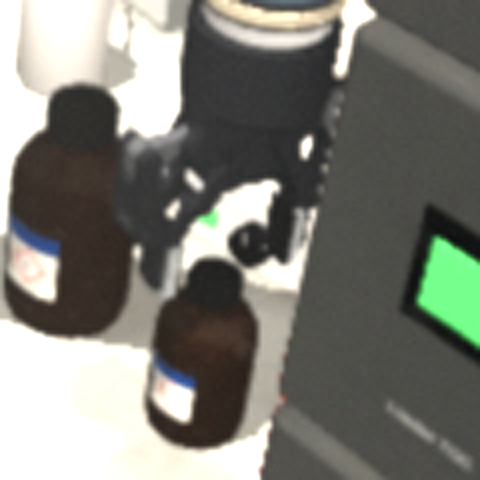

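The cap (215,285) lies between the tips (160,288) and (285,258). Lower 13 mm and close.

Emit:
{"op": "arm_command", "data": {"series": [{"dp":[0,0,-8],"spin":0,"jaw":0.8},{"dp":[0,0,-5],"spin":0,"jaw":0.8},{"dp":[0,0,0],"spin":0,"jaw":0.25},{"dp":[0,0,0],"spin":0,"jaw":0.25},{"dp":[0,0,0],"spin":0,"jaw":0.25},{"dp":[0,0,0],"spin":0,"jaw":0.25},{"dp":[0,0,0],"spin":0,"jaw":0.25},{"dp":[0,0,0],"spin":0,"jaw":0.25}]}}

```text
t: 9.92
position: [0.5717, -0.3588, 0.075]
tool_rot: [2.445, 1.971, 0.0]
force: [0.0, -0.9, 0.3]
width: 0.358
finger_force: 35.0
```

Emit:
{"op": "arm_command", "data": {"series": [{"dp":[0,0,5],"spin":0,"jaw":0.25},{"dp":[0,0,15],"spin":0,"jaw":0.25},{"dp":[0,0,20],"spin":0,"jaw":0.25},{"dp":[0,0,20],"spin":0,"jaw":0.25},{"dp":[0,0,15],"spin":0,"jaw":0.25},{"dp":[0,0,0],"spin":0,"jaw":0.25}]}}

```text
t: 10.42
position: [0.5734, -0.36, 0.1535]
tool_rot: [2.441, 1.967, 0.004]
force: [0.3, 0.0, -0.7]
width: 0.349
finger_force: 34.4
```

Held (30 mm cap). I lift above the 155 mm bottle, then carry it over.

Emit:
{"op": "arm_command", "data": {"series": [{"dp":[0,0,20],"spin":0,"jaw":0.25},{"dp":[0,0,35],"spin":0,"jaw":0.25},{"dp":[0,0,35],"spin":0,"jaw":0.25},{"dp":[0,0,15],"spin":0,"jaw":0.25},{"dp":[0,10,0],"spin":0,"jaw":0.25},{"dp":[0,20,0],"spin":0,"jaw":0.25},{"dp":[0,30,0],"spin":0,"jaw":0.25},{"dp":[0,35,0],"spin":0,"jaw":0.25}]}}

```text
t: 11.08
position: [0.5698, -0.2629, 0.2519]
tool_rot: [-2.447, -1.966, 0.004]
force: [0.2, 0.3, -0.9]
width: 0.352
finger_force: 34.5
```

Emit:
{"op": "arm_command", "data": {"series": [{"dp":[2,38,0],"spin":0,"jaw":0.25},{"dp":[3,38,0],"spin":0,"jaw":0.25},{"dp":[3,38,0],"spin":0,"jaw":0.25},{"dp":[3,38,-15],"spin":0,"jaw":0.25},{"dp":[3,35,-20],"spin":0,"jaw":0.25},{"dp":[3,35,-20],"spin":0,"jaw":0.25},{"dp":[2,32,-20],"spin":0,"jaw":0.25},{"dp":[0,28,-15],"spin":0,"jaw":0.25}]}}

```text
t: 11.75
position: [0.5878, 0.0224, 0.1606]
tool_rot: [-2.44, -1.973, 0.006]
force: [0.8, -0.5, -1.9]
width: 0.357
finger_force: 34.5
```

Emit:
{"op": "arm_command", "data": {"series": [{"dp":[0,20,-10],"spin":0,"jaw":0.25},{"dp":[0,10,-5],"spin":0,"jaw":0.25},{"dp":[0,5,0],"spin":0,"jaw":0.25},{"dp":[0,0,0],"spin":0,"jaw":0.25},{"dp":[0,0,0],"spin":0,"jaw":0.25},{"dp":[0,0,0],"spin":0,"jaw":0.25},{"dp":[0,0,0],"spin":0,"jaw":0.25}]}}

```text
t: 12.33
position: [0.591, 0.0515, 0.1504]
tool_rot: [2.448, 1.967, 0.002]
force: [-0.5, 0.4, -0.9]
width: 0.357
finger_force: 34.5
```

```bash
cat > bottle.py <<'E'
from h import *
from cell import robot
import sys
n=sys.argv[1]; c=eval(sys.argv[2]); z=eval(sys.argv[3])
o=robot.observe();print(o['t'],o['position'],o['force'],o['width'])
for v in('top','side'):
    f=grab(v,v+n); q=held(f,c,z,.05)
    if len(q)<10: print(v,'few');continue
    print(v,len(q),np.percentile(q,[2,50,98],axis=0).round(3).tolist())
E
python3 bottle.py 9 '(.589,.0485)' '(.055,.115)'
```

```text
12.3333 [0.59102641 0.05149744 0.15043761] [-0.54774807  0.42311379 -0.88846048] 0.3571103356025051
top few
side 217 [[0.564, 0.023, 0.077], [0.577, 0.031, 0.097], [0.607, 0.062, 0.114]]
```

```bash
cat >> h.py <<'E'
from scipy.optimize import least_squares
def cyl(q,r,c):
    s=least_squares(lambda x:np.hypot(q[:,0]-x[0],q[:,1]-x[1])-r,c,loss='soft_l1',f_scale=.002)
    return s.x, np.sqrt(np.mean(s.fun**2))
E
python3 - <<'E'
from h import *
S=load('side9')
for z in((.075,.095),(.09,.11),(.105,.125)):
    q=held(S,(.589,.0485),z,.04);print(z,len(q),cyl(q,.028,(.589,.05)))
S6=load('side6');q=held(S6,(.61,.143),(.035,.085),.045);print('tall',cyl(q,.033,(.61,.143)))
T6=load('top6')
for f in(load('side9'),load('side6'),load('top0')):
    for c in((.61,.1428),(.589,.0485),(.57,-.0468)):
        q=held(f,c,(.026,.036),.055);q=q[np.hypot(q[:,0]-c[0],q[:,1]-c[1])>.034]
        s=least_squares(lambda x:np.hypot(q[:,0]-x[0],q[:,1]-x[1])-x[2],[*c,.04],loss='soft_l1',f_scale=.002) if len(q)>20 else None
        print('ring',c,len(q),s.x.round(4) if s else '')
E
```

```text
(0.075, 0.095) 95 (array([0.59390812, 0.05357547]), np.float64(0.0018701192489767621))
(0.09, 0.11) 123 (array([0.592949  , 0.05279011]), np.float64(0.0019968468989241817))
(0.105, 0.125) 131 (array([0.59248968, 0.05224355]), np.float64(0.0019011933410341803))
tall (array([0.61738879, 0.14591509]), np.float64(0.009506719948860336))
ring (0.61, 0.1428) 75 [0.6099 0.1422 0.0437]
ring (0.589, 0.0485) 146 [0.5902 0.0497 0.039 ]
ring (0.57, -0.0468) 151 [ 0.5698 -0.045   0.0384]
ring (0.61, 0.1428) 106 [0.6113 0.1425 0.0443]
ring (0.589, 0.0485) 160 [0.5901 0.0491 0.0389]
ring (0.57, -0.0468) 141 [ 0.5699 -0.045   0.0383]
ring (0.61, 0.1428) 143 [0.6105 0.1441 0.0443]
ring (0.589, 0.0485) 127 [0.5902 0.0507 0.0385]
ring (0.57, -0.0468) 111 [ 0.5699 -0.0436  0.0383]
```

Brown bottle is at (0.594,0.0535), ring at (0.590,0.0495). Correct by (−4,−4) and lower.

Emit:
{"op": "arm_command", "data": {"series": [{"dp":[-4,-4,-10],"spin":0,"jaw":0.25},{"dp":[0,0,-15],"spin":0,"jaw":0.25},{"dp":[0,0,-15],"spin":0,"jaw":0.25},{"dp":[0,0,-12],"spin":0,"jaw":0.25},{"dp":[0,0,-8],"spin":0,"jaw":0.25},{"dp":[0,0,-4],"spin":0,"jaw":0.25},{"dp":[0,0,-2],"spin":0,"jaw":0.25},{"dp":[0,0,0],"spin":0,"jaw":0.25}]}}

```text
t: 13.1
position: [0.5866, 0.0493, 0.0834]
tool_rot: [2.446, 1.971, -0.0]
force: [-1.0, -0.4, -2.2]
width: 0.357
finger_force: 34.5
```

Emit:
{"op": "arm_command", "data": {"series": [{"dp":[0,0,-1],"spin":0,"jaw":0.25},{"dp":[0,0,-1],"spin":0,"jaw":0.25},{"dp":[0,0,0],"spin":0,"jaw":0.25},{"dp":[0,0,0],"spin":0,"jaw":0.25},{"dp":[0,0,0],"spin":0,"jaw":0.25}]}}

```text
t: 13.52
position: [0.5867, 0.0495, 0.0819]
tool_rot: [2.446, 1.972, 0.001]
force: [-0.7, -0.0, -1.4]
width: 0.35
finger_force: 34.5
```

Emit:
{"op": "arm_command", "data": {"series": [{"dp":[0,0,-1],"spin":0,"jaw":0.25},{"dp":[0,0,0],"spin":0,"jaw":0.25},{"dp":[0,0,0],"spin":0,"jaw":0.25}]}}

```text
t: 13.77
position: [0.5868, 0.0494, 0.0809]
tool_rot: [2.446, 1.971, 0.001]
force: [-0.1, -0.2, 0.7]
width: 0.352
finger_force: 35.2
```

Emit:
{"op": "arm_command", "data": {"series": [{"dp":[0,0,0],"spin":0,"jaw":0.45},{"dp":[0,0,0],"spin":0,"jaw":0.7},{"dp":[0,0,0],"spin":0,"jaw":0.8},{"dp":[0,0,0],"spin":0,"jaw":0.8},{"dp":[0,0,10],"spin":0,"jaw":0.8},{"dp":[0,0,25],"spin":0,"jaw":0.8},{"dp":[0,0,30],"spin":0,"jaw":0.8},{"dp":[0,0,30],"spin":0,"jaw":0.8}]}}

```text
t: 14.43
position: [0.5861, 0.0492, 0.177]
tool_rot: [-2.446, -1.971, 0.001]
force: [-0.0, 0.6, 0.2]
width: 0.798
finger_force: 0.0
```

Emit:
{"op": "arm_command", "data": {"series": [{"dp":[-11,36,0],"spin":0,"jaw":0.8},{"dp":[-11,36,0],"spin":0,"jaw":0.8},{"dp":[-11,36,0],"spin":0,"jaw":0.8},{"dp":[-11,36,0],"spin":0,"jaw":0.8},{"dp":[-11,36,0],"spin":0,"jaw":0.8},{"dp":[-11,36,0],"spin":0,"jaw":0.8},{"dp":[-11,36,0],"spin":0,"jaw":0.8},{"dp":[-11,36,0],"spin":0,"jaw":0.8}]}}

```text
t: 15.1
position: [0.4979, 0.3391, 0.1767]
tool_rot: [2.446, 1.971, 0.002]
force: [0.7, -0.1, -0.6]
width: 0.802
finger_force: 0.0
```

Emit:
{"op": "arm_command", "data": {"series": [{"dp":[0,4,-20],"spin":0,"jaw":0.8},{"dp":[0,0,-20],"spin":0,"jaw":0.8},{"dp":[0,0,-20],"spin":0,"jaw":0.8},{"dp":[0,0,0],"spin":0,"jaw":0.8},{"dp":[0,0,0],"spin":0,"jaw":0.8}]}}

```text
t: 15.52
position: [0.4982, 0.341, 0.1156]
tool_rot: [2.446, 1.971, -0.002]
force: [0.5, 0.1, 0.7]
width: 0.801
finger_force: 0.0
```

```bash
python3 - <<'E'
from h import *
from cell import robot
S=grab('side','side10'); T=grab('top','top10')
o=robot.observe();p=o['position'];print(o['t'],p,o['force'])
for n,f in(('T',T),('S',S)):
    q=held(f,p-[.0025,.006,0],(p[2]+.015,p[2]+.05),.055)
    for m in (q[:,0]<p[0],q[:,0]>p[0]):
        if m.sum()>3:print(n,len(q[m]),np.percentile(q[m],[2,50,98],axis=0).round(3).tolist())
q=held(S,(.589,.0485),(.04,.075),.04);print('amber',cyl(q,.028,(.589,.05)))
q=held(S,(.589,.0485),(.1,.13),.04);print('ambcap',np.percentile(q,[2,50,98],axis=0).round(3).tolist())
a,b2=proj(S,p)[0].astype(int)
b=np.hstack([cv2.resize(S['color'][b2-50:b2+50,a-50:a+50],None,fx=3.9,fy=3.9,interpolation=cv2.INTER_CUBIC),cv2.resize(S['color'][120:230,300:400],None,fx=3.9,fy=3.55,interpolation=cv2.INTER_CUBIC)])
cv2.imwrite('pics/c10.png',b[...,::-1])
E
```

```text
15.6167 [0.49958652 0.341692   0.11726688] [-0.44001622 -0.26006573 -0.69372239]
T 16 [[0.452, 0.338, 0.147], [0.457, 0.341, 0.155], [0.463, 0.349, 0.165]]
T 16 [[0.53, 0.322, 0.142], [0.533, 0.324, 0.156], [0.543, 0.331, 0.166]]
S 36 [[0.452, 0.334, 0.144], [0.457, 0.341, 0.156], [0.463, 0.356, 0.166]]
S 38 [[0.529, 0.318, 0.143], [0.534, 0.324, 0.155], [0.545, 0.34, 0.167]]
amber (array([0.58758708, 0.05058311]), np.float64(0.0018053712181116215))
ambcap [[0.572, 0.033, 0.101], [0.582, 0.043, 0.116], [0.599, 0.06, 0.121]]
```

View pics/c10.png

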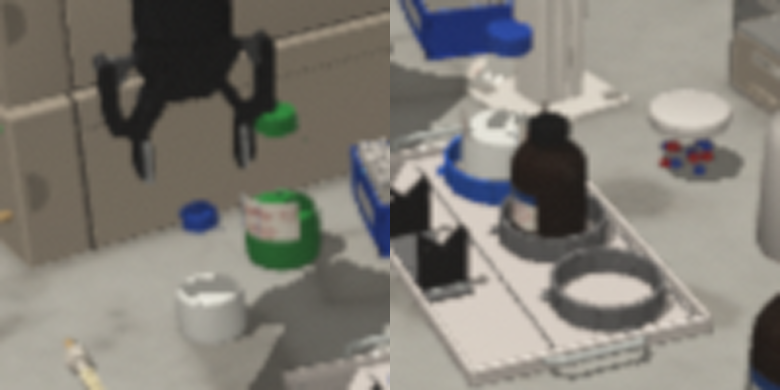

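The brown bottle stands in the middle collar (550,215). The fingers are centred over the small cap (199,216), so I add 2 mm in y and lower.

Emit:
{"op": "arm_command", "data": {"series": [{"dp":[0,2,-12],"spin":0,"jaw":0.8},{"dp":[0,0,-12],"spin":0,"jaw":0.8},{"dp":[0,0,-10],"spin":0,"jaw":0.8},{"dp":[0,0,-5],"spin":0,"jaw":0.8},{"dp":[0,0,-3],"spin":0,"jaw":0.8},{"dp":[0,0,0],"spin":0,"jaw":0.25},{"dp":[0,0,0],"spin":0,"jaw":0.25},{"dp":[0,0,0],"spin":0,"jaw":0.25}]}}

```text
t: 16.28
position: [0.4988, 0.3436, 0.074]
tool_rot: [2.446, 1.971, 0.001]
force: [-1.4, -0.0, 6.3]
width: 0.386
finger_force: 20.6
```

Emit:
{"op": "arm_command", "data": {"series": [{"dp":[0,0,0],"spin":0,"jaw":0.25},{"dp":[0,0,0],"spin":0,"jaw":0.25},{"dp":[0,0,0],"spin":0,"jaw":0.25}]}}

```text
t: 16.53
position: [0.4988, 0.3438, 0.0742]
tool_rot: [-2.446, -1.972, -0.002]
force: [-0.3, 0.5, 1.8]
width: 0.361
finger_force: 34.8
```

Emit:
{"op": "arm_command", "data": {"series": [{"dp":[0,0,5],"spin":0,"jaw":0.25},{"dp":[0,0,15],"spin":0,"jaw":0.25},{"dp":[0,0,25],"spin":0,"jaw":0.25},{"dp":[0,0,25],"spin":0,"jaw":0.25},{"dp":[0,0,15],"spin":0,"jaw":0.25},{"dp":[0,-10,0],"spin":0,"jaw":0.25},{"dp":[0,-20,0],"spin":0,"jaw":0.25},{"dp":[0,-30,0],"spin":0,"jaw":0.25}]}}

```text
t: 17.2
position: [0.4973, 0.2846, 0.1577]
tool_rot: [-2.441, -1.977, 0.001]
force: [-0.0, -0.7, -0.9]
width: 0.362
finger_force: 34.1
```

Emit:
{"op": "arm_command", "data": {"series": [{"dp":[0,-36,0],"spin":0,"jaw":0.25},{"dp":[0,-36,0],"spin":0,"jaw":0.25},{"dp":[0,-36,0],"spin":0,"jaw":0.25},{"dp":[0,-36,0],"spin":0,"jaw":0.25},{"dp":[0,-36,0],"spin":0,"jaw":0.25},{"dp":[0,-36,0],"spin":0,"jaw":0.25},{"dp":[0,-36,0],"spin":0,"jaw":0.25},{"dp":[0,-30,0],"spin":0,"jaw":0.25}]}}

```text
t: 17.87
position: [0.4966, -0.0023, 0.1576]
tool_rot: [-2.448, -1.968, 0.004]
force: [0.9, -0.6, -1.7]
width: 0.366
finger_force: 34.1
```

Emit:
{"op": "arm_command", "data": {"series": [{"dp":[5,-25,0],"spin":0,"jaw":0.25},{"dp":[15,-15,0],"spin":0,"jaw":0.25},{"dp":[20,-4,0],"spin":0,"jaw":0.25},{"dp":[20,0,0],"spin":0,"jaw":0.25},{"dp":[11,0,0],"spin":0,"jaw":0.25},{"dp":[0,0,0],"spin":0,"jaw":0.25},{"dp":[0,0,0],"spin":0,"jaw":0.25},{"dp":[0,0,0],"spin":0,"jaw":0.25}]}}

```text
t: 18.53
position: [0.5677, -0.043, 0.1577]
tool_rot: [-2.445, -1.97, 0.003]
force: [0.1, 0.2, -0.7]
width: 0.365
finger_force: 34.0
```

```bash
python3 - <<'E'
from h import *
from cell import robot
S=grab('side','side11')
o=robot.observe();p=o['position'];print(o['t'],p,o['force'],o['width'])
for z in((.085,.105),(.095,.115),(.11,.135)):
    q=held(S,(.57,-.045),z,.045);print(z,len(q),cyl(q,.028,(.57,-.045)) if len(q)>10 else '')
cv2.imwrite('pics/c11.png',cv2.resize(S['color'][100:240,280:440],None,fx=4,fy=4,interpolation=cv2.INTER_CUBIC)[...,::-1])
E
```

```text
18.5833 [ 0.56783963 -0.04284656  0.1579825 ] [ 0.00720213 -0.46092505 -0.38859427] 0.36440122523439494
(0.085, 0.105) 118 (array([ 0.57020168, -0.04785358]), np.float64(0.0017315444116081738))
(0.095, 0.115) 133 (array([ 0.5697523 , -0.04836755]), np.float64(0.0015106884546520114))
(0.11, 0.135) 260 (array([ 0.56924913, -0.04759072]), np.float64(0.010214389363647148))
```

View pics/c11.png

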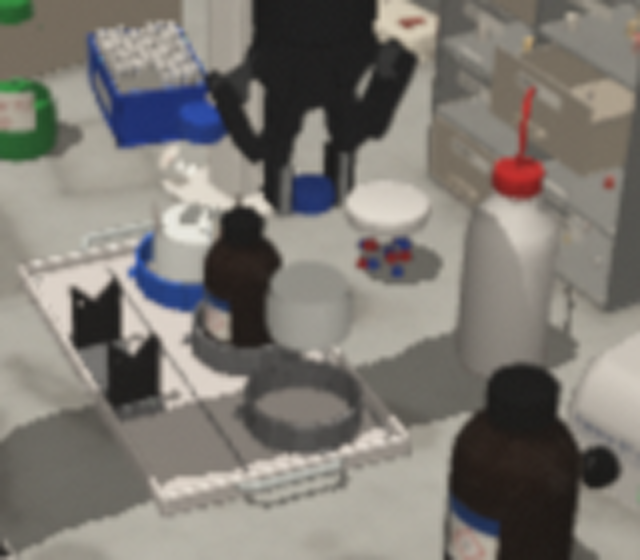

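The small bottle hangs upright above the end collar (303,400). It needs +3 mm in y, then it goes down.

Emit:
{"op": "arm_command", "data": {"series": [{"dp":[0,3,-10],"spin":0,"jaw":0.25},{"dp":[0,0,-18],"spin":0,"jaw":0.25},{"dp":[0,0,-18],"spin":0,"jaw":0.25},{"dp":[0,0,-14],"spin":0,"jaw":0.25},{"dp":[0,0,-8],"spin":0,"jaw":0.25},{"dp":[0,0,-4],"spin":0,"jaw":0.25},{"dp":[0,0,-2],"spin":0,"jaw":0.25},{"dp":[0,0,0],"spin":0,"jaw":0.25}]}}

```text
t: 19.25
position: [0.5695, -0.0396, 0.0847]
tool_rot: [2.446, 1.971, 0.0]
force: [-1.3, -0.2, -0.3]
width: 0.367
finger_force: 34.2
```

Emit:
{"op": "arm_command", "data": {"series": [{"dp":[0,0,-1],"spin":0,"jaw":0.25},{"dp":[0,0,-1],"spin":0,"jaw":0.25},{"dp":[0,0,-1],"spin":0,"jaw":0.25},{"dp":[0,0,0],"spin":0,"jaw":0.25},{"dp":[0,0,0],"spin":0,"jaw":0.25}]}}

```text
t: 19.67
position: [0.5696, -0.0395, 0.0818]
tool_rot: [2.446, 1.971, 0.001]
force: [-0.2, -0.1, -0.5]
width: 0.362
finger_force: 34.1
```

Emit:
{"op": "arm_command", "data": {"series": [{"dp":[0,0,-1],"spin":0,"jaw":0.25},{"dp":[0,0,-0.5],"spin":0,"jaw":0.25},{"dp":[0,0,0],"spin":0,"jaw":0.25},{"dp":[0,0,0],"spin":0,"jaw":0.25}]}}

```text
t: 20.0
position: [0.5697, -0.0394, 0.0804]
tool_rot: [2.446, 1.972, 0.001]
force: [-1.0, 0.4, 1.4]
width: 0.363
finger_force: 35.0
```

Emit:
{"op": "arm_command", "data": {"series": [{"dp":[0,0,0],"spin":0,"jaw":0.45},{"dp":[0,0,0],"spin":0,"jaw":0.7},{"dp":[0,0,0],"spin":0,"jaw":0.8},{"dp":[0,0,0],"spin":0,"jaw":0.8},{"dp":[0,0,10],"spin":0,"jaw":0.8},{"dp":[0,0,25],"spin":0,"jaw":0.8},{"dp":[0,0,30],"spin":0,"jaw":0.8},{"dp":[0,0,30],"spin":0,"jaw":0.8}]}}

```text
t: 20.67
position: [0.5691, -0.0398, 0.1765]
tool_rot: [-2.446, -1.971, 0.002]
force: [1.3, 0.1, -0.5]
width: 0.802
finger_force: 0.0
```

Now the long column, at (0.3705, 0.280).

Emit:
{"op": "arm_command", "data": {"series": [{"dp":[-20,33,0],"spin":0.03,"jaw":0.8},{"dp":[-20,33,0],"spin":0.035,"jaw":0.8},{"dp":[-20,33,0],"spin":0,"jaw":0.8},{"dp":[-20,33,0],"spin":0,"jaw":0.8},{"dp":[-20,33,0],"spin":0,"jaw":0.8},{"dp":[-20,33,0],"spin":0,"jaw":0.8},{"dp":[-20,33,0],"spin":0,"jaw":0.6},{"dp":[-20,33,0],"spin":0,"jaw":0.5}]}}

```text
t: 21.33
position: [0.4086, 0.2257, 0.1761]
tool_rot: [2.381, 2.049, 0.002]
force: [-0.1, 1.2, -0.7]
width: 0.529
finger_force: 0.0
```

Emit:
{"op": "arm_command", "data": {"series": [{"dp":[-18,31,0],"spin":0,"jaw":0.45},{"dp":[-18,31,0],"spin":0,"jaw":0.45},{"dp":[0,0,-35],"spin":0,"jaw":0.45},{"dp":[0,0,-35],"spin":0,"jaw":0.45},{"dp":[0,0,-30],"spin":0,"jaw":0.45},{"dp":[0,0,-20],"spin":0,"jaw":0.45},{"dp":[0,0,0],"spin":0,"jaw":0.45},{"dp":[0,0,0],"spin":0,"jaw":0.45}]}}

```text
t: 22.0
position: [0.3735, 0.2862, 0.0552]
tool_rot: [2.381, 2.049, -0.002]
force: [0.5, -0.0, 0.8]
width: 0.451
finger_force: 0.0
```

```bash
python3 - <<'E'
from h import *
from cell import robot
S=grab('side','side12'); T=grab('top','top12')
o=robot.observe();p=o['position'];print(o['t'],p,o['force'],o['tool_rot'],o['width'])
for n,f in(('T',T),('S',S)):
    q=held(f,p-[.0025,.006,0],(p[2]-.02,p[2]+.045),.035); q=q[q[:,2]>.025]
    for m in (q[:,0]<p[0],q[:,0]>p[0]):
        if m.sum()>3:print(n,len(q[m]),'min/med',np.percentile(q[m],[2,50,98],axis=0).round(3).tolist())
for n,c,r in(('tall',(.61,.143),.033),('amb',(.589,.05),.028),('small',(.57,-.045),.028)):
    q=held(S,c,(.04,.07),.042);print(n,cyl(q,r,c))
a,b2=proj(S,p)[0].astype(int);print(a,b2)
b=np.hstack([cv2.resize(S['color'][b2-40:b2+50,a-50:a+50],None,fx=4,fy=4,interpolation=cv2.INTER_CUBIC),cv2.resize(T['color'][130:250,240:373],None,fx=3,fy=3,interpolation=cv2.INTER_CUBIC)])
cv2.imwrite('pics/c12.png',b[...,::-1])
E
```

```text
22.1 [0.37473016 0.28722586 0.05671627] [-0.83846738  0.05672336  0.47248898] [-2.38096623 -2.04949479 -0.00487905] 0.4519685925903403
T 8 min/med [[0.343, 0.279, 0.08], [0.349, 0.279, 0.092], [0.353, 0.284, 0.098]]
T 6 min/med [[0.392, 0.272, 0.08], [0.396, 0.272, 0.086], [0.403, 0.275, 0.094]]
S 38 min/med [[0.341, 0.276, 0.079], [0.348, 0.281, 0.091], [0.355, 0.297, 0.101]]
S 41 min/med [[0.392, 0.269, 0.077], [0.395, 0.276, 0.089], [0.405, 0.292, 0.1]]
tall (array([0.62346166, 0.13650638]), np.float64(0.009974493174092809))
amb (array([0.58725973, 0.05065966]), np.float64(0.0018261488946491637))
small (array([ 0.56141242, -0.03778056]), np.float64(0.01121213872931696))
235 158
```

View pics/c12.png

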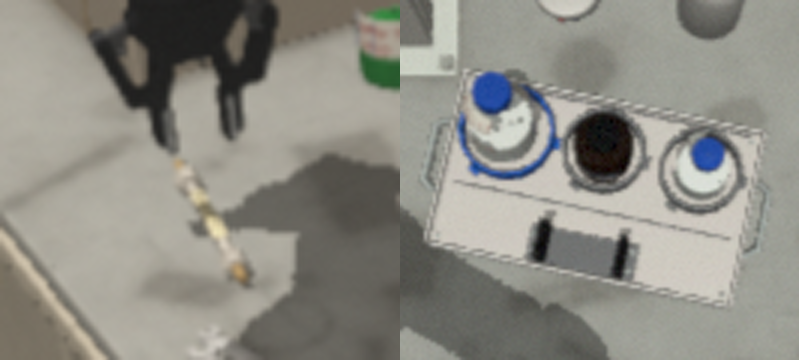

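All three bottles stand in their collars. The fingers straddle the long column's middle (210,218 in the side crop), so I go down with tip ≈ reported + 20 mm.

Emit:
{"op": "arm_command", "data": {"series": [{"dp":[0,0,-20],"spin":0,"jaw":0.45},{"dp":[0,0,-15],"spin":0,"jaw":0.45},{"dp":[0,0,-12],"spin":0,"jaw":0.45},{"dp":[0,0,-8],"spin":0,"jaw":0.45},{"dp":[0,0,-5],"spin":0,"jaw":0.45},{"dp":[0,0,-3],"spin":0,"jaw":0.45},{"dp":[0,0,0],"spin":0,"jaw":0.45},{"dp":[0,0,0],"spin":0,"jaw":0.45}]}}

```text
t: 22.77
position: [0.374, 0.2868, -0.0073]
tool_rot: [-2.381, -2.05, -0.002]
force: [0.8, -0.0, 0.4]
width: 0.448
finger_force: 0.0
```

Emit:
{"op": "arm_command", "data": {"series": [{"dp":[0,0,-2],"spin":0,"jaw":0.3},{"dp":[0,0,0],"spin":0,"jaw":0.2},{"dp":[0,0,0],"spin":0,"jaw":0.0},{"dp":[0,0,0],"spin":0,"jaw":0.0},{"dp":[0,0,0],"spin":0,"jaw":0.0},{"dp":[0,0,0],"spin":0,"jaw":0.0},{"dp":[0,0,0],"spin":0,"jaw":0.0},{"dp":[0,0,0],"spin":0,"jaw":0.0}], "force": 40}}

```text
t: 23.43
position: [0.3737, 0.2865, -0.0096]
tool_rot: [-2.381, -2.05, -0.001]
force: [-0.3, -1.2, 5.1]
width: 0.086
finger_force: 39.3
```

Emit:
{"op": "arm_command", "data": {"series": [{"dp":[0,0,5],"spin":0,"jaw":0.0},{"dp":[0,0,15],"spin":0,"jaw":0.0},{"dp":[0,0,25],"spin":0,"jaw":0.0},{"dp":[0,0,30],"spin":0,"jaw":0.0},{"dp":[0,0,25],"spin":0,"jaw":0.0},{"dp":[0,0,0],"spin":0,"jaw":0.0},{"dp":[0,0,0],"spin":0,"jaw":0.0}]}}

```text
t: 24.02
position: [0.3741, 0.287, 0.0913]
tool_rot: [-2.38, -2.05, -0.005]
force: [-0.8, 0.3, -2.2]
width: 0.085
finger_force: 39.2
```

```bash
python3 - <<'E'
from h import *
from cell import robot
S=grab('side','side13')
o=robot.observe();p=o['position'];print(o['t'],p,o['force'],o['width'])
a,b2=proj(S,p)[0].astype(int);print(a,b2)
q=held(S,(.371,.28),(.06,.11),.11);print(len(q),np.percentile(q,[2,50,98],axis=0).round(3).tolist())
c=q.mean(0);u,s,vt=np.linalg.svd(q-c);print(vt[0],c,np.ptp((q-c)@vt[0]))
cv2.imwrite('pics/c13.png',cv2.resize(S['color'][b2-50:b2+50,a-60:a+60],None,fx=5,fy=5,interpolation=cv2.INTER_CUBIC)[...,::-1])
E
```

```text
24.0667 [0.37318022 0.28624034 0.0900403 ] [-1.02892569 -0.62039859 -2.52984044] 0.08526002925500589
233 148
10 [[0.355, 0.197, 0.105], [0.361, 0.215, 0.108], [0.372, 0.278, 0.11]]
[-0.04962266 -0.99873813 -0.00772852] [0.36132604 0.21849863 0.10741864] 0.09456884335819901
```

View pics/c13.png

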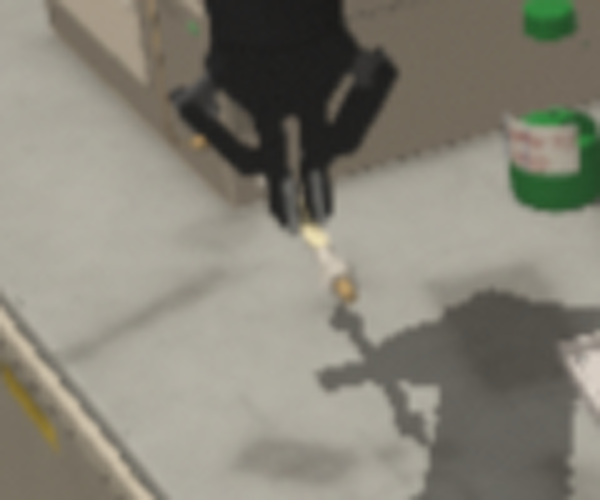

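Held and level, with the near end at (342,288). Carry it over the saddles and spin −0.065.

Emit:
{"op": "arm_command", "data": {"series": [{"dp":[8,-14,0],"spin":-0.02,"jaw":0.0},{"dp":[15,-26,0],"spin":-0.025,"jaw":0.0},{"dp":[20,-36,0],"spin":-0.02,"jaw":0.0},{"dp":[20,-36,0],"spin":0,"jaw":0.0},{"dp":[20,-36,0],"spin":0,"jaw":0.0},{"dp":[20,-34,0],"spin":0,"jaw":0.0},{"dp":[12,-20,0],"spin":0,"jaw":0.0},{"dp":[6,-10,0],"spin":0,"jaw":0.0}]}}

```text
t: 24.73
position: [0.4952, 0.0685, 0.0887]
tool_rot: [2.452, 1.961, -0.005]
force: [-0.0, 0.5, -0.7]
width: 0.089
finger_force: 39.2
```

Emit:
{"op": "arm_command", "data": {"series": [{"dp":[0,0,0],"spin":0,"jaw":0.0},{"dp":[0,0,0],"spin":0,"jaw":0.0},{"dp":[0,0,0],"spin":0,"jaw":0.0}]}}

```text
t: 24.98
position: [0.4932, 0.075, 0.0891]
tool_rot: [-2.444, -1.972, 0.003]
force: [0.0, 0.2, -0.7]
width: 0.084
finger_force: 39.2
```

```bash
cat > col.py <<'E'
from h import *
from cell import robot
import sys
n,z0,z1=sys.argv[1],float(sys.argv[2]),float(sys.argv[3])
o=robot.observe();p=o['position'];a=R.from_rotvec(o['tool_rot']).as_matrix()[:,1];print(o['t'],p,o['force'],'closing',np.degrees(np.arctan2(a[1],a[0])))
ps=-.2127;ex=np.array([np.cos(ps),np.sin(ps)]);ey=np.array([-np.sin(ps),np.cos(ps)])
for v in('top','side'):
    f=grab(v,v+n);q=held(f,(.4925,.0701),(z0,z1),.105)
    d=q[:,:2]-[.4925,.0701];x=d@ex;y=d@ey
    m=abs(x)<.02
    for k in range(-95,96,15):
        s=m&(abs(y*1000-k)<7.5)
        if s.sum()>2: print(v,k,s.sum(),'x %.1f..%.1f med %.1f'%(*np.percentile(x[s],[5,95])*1000,np.median(x[s])*1000),'z %.1f..%.1f'%tuple(np.percentile(q[s,2],[5,95])*1000),'y %.1f..%.1f'%(y[s].min()*1000,y[s].max()*1000))
E
python3 col.py 14 .085 .135
```

```text
24.9833 [0.49319431 0.07502273 0.08910396] [ 0.04894616  0.2280665  -0.6537829 ] closing -12.205518617576988
top -80 17 x -4.9..2.3 med -1.7 z 108.4..114.6 y -86.2..-72.8
top -65 41 x -9.0..7.1 med -0.9 z 106.7..117.5 y -72.3..-57.8
top -50 23 x -7.5..5.7 med -1.7 z 108.7..115.0 y -57.3..-44.8
side -80 18 x -4.4..4.9 med -1.1 z 106.7..116.1 y -86.8..-72.5
side -65 32 x -8.4..4.6 med -3.5 z 102.5..117.8 y -72.1..-57.6
side -50 15 x -6.3..7.0 med -2.0 z 110.1..116.9 y -57.4..-44.4
side -35 14 x -5.3..3.3 med -1.7 z 111.6..116.6 y -41.4..-28.4
side -20 16 x -4.5..5.1 med -1.0 z 110.7..116.7 y -26.7..-13.9
side -5 90 x -15.6..16.7 med -0.4 z 112.4..133.6 y -11.5..2.4
side 10 16 x -16.6..5.8 med -3.3 z 113.3..134.2 y 3.0..13.4
side 55 10 x -7.5..-2.2 med -4.4 z 101.2..115.0 y 52.9..58.8
```

Column is centred along y (near end at −87 mm), about 1 mm off in x, and parallel. Lower 52 mm, then slowly.

Emit:
{"op": "arm_command", "data": {"series": [{"dp":[1,0,-10],"spin":0,"jaw":0.0},{"dp":[0,0,-14],"spin":0,"jaw":0.0},{"dp":[0,0,-12],"spin":0,"jaw":0.0},{"dp":[0,0,-8],"spin":0,"jaw":0.0},{"dp":[0,0,-4],"spin":0,"jaw":0.0},{"dp":[0,0,-3],"spin":0,"jaw":0.0},{"dp":[0,0,0],"spin":0,"jaw":0.0},{"dp":[0,0,0],"spin":0,"jaw":0.0}]}}

```text
t: 25.75
position: [0.4958, 0.0746, 0.0393]
tool_rot: [2.446, 1.971, 0.001]
force: [-0.4, -0.4, -1.1]
width: 0.085
finger_force: 39.2
```

Emit:
{"op": "arm_command", "data": {"series": [{"dp":[0,0,-1],"spin":0,"jaw":0.0},{"dp":[0,0,-1],"spin":0,"jaw":0.0},{"dp":[0,0,0],"spin":0,"jaw":0.0},{"dp":[0,0,0],"spin":0,"jaw":0.0}]}}

```text
t: 26.08
position: [0.4956, 0.0744, 0.0373]
tool_rot: [2.446, 1.971, 0.001]
force: [0.4, -0.6, -2.5]
width: 0.089
finger_force: 39.2
```

Emit:
{"op": "arm_command", "data": {"series": [{"dp":[0,0,-1],"spin":0,"jaw":0.0},{"dp":[0,0,-1],"spin":0,"jaw":0.0},{"dp":[0,0,-0.5],"spin":0,"jaw":0.0},{"dp":[0,0,0],"spin":0,"jaw":0.0},{"dp":[0,0,0],"spin":0,"jaw":0.0}]}}

```text
t: 26.5
position: [0.4957, 0.0745, 0.0356]
tool_rot: [-2.446, -1.971, -0.001]
force: [-2.7, -0.1, 8.4]
width: 0.09
finger_force: 40.2
```

```bash
python3 col.py 15 .04 .075
```

```text
26.5 [0.49566177 0.07449254 0.03559561] [-2.7070479  -0.09580929  8.40281241] closing -12.269858224663679
top -80 16 x -1.7..4.8 med 1.5 z 54.2..60.2 y -87.2..-73.1
top -65 34 x -6.8..10.0 med 1.0 z 54.3..64.1 y -70.9..-57.8
top -50 23 x -3.8..7.4 med 0.6 z 55.9..62.2 y -57.4..-42.8
top -35 6 x 2.7..14.5 med 9.2 z 55.6..62.3 y -42.1..-39.4
side -95 4 x -0.1..3.3 med 2.6 z 54.8..61.8 y -91.0..-87.8
side -80 17 x -2.3..4.6 med 0.8 z 54.7..63.6 y -87.3..-72.9
side -65 32 x -6.1..10.3 med -1.4 z 51.4..64.5 y -71.9..-57.6
side -50 17 x -16.5..12.9 med -1.7 z 44.4..62.4 y -57.0..-42.8
side -35 72 x -17.4..16.1 med -3.0 z 41.4..62.4 y -42.4..-28.5
side -20 15 x -2.4..7.3 med 2.2 z 57.8..62.8 y -27.1..-12.8
side -5 57 x -12.0..18.7 med 2.1 z 58.7..73.6 y -12.4..1.5
side 10 18 x -14.0..7.4 med 6.0 z 60.4..73.3 y 2.6..13.7
side 25 3 x -16.5..-11.0 med -16.2 z 49.0..59.4 y 30.0..32.2
side 40 29 x -16.9..-6.5 med -13.3 z 41.2..61.5 y 32.5..44.0
side 55 4 x -3.4..-1.8 med -2.1 z 51.5..57.6 y 54.4..59.1
```

Contact (8 N), with a small side force: the rod is about 1–1.5 mm to +x. Ease it by −1 mm and release.

Emit:
{"op": "arm_command", "data": {"series": [{"dp":[-1,0,0],"spin":0,"jaw":0.0},{"dp":[0,0,-0.5],"spin":0,"jaw":0.0},{"dp":[0,0,0],"spin":0,"jaw":0.0},{"dp":[0,0,0],"spin":0,"jaw":0.12},{"dp":[0,0,0],"spin":0,"jaw":0.2},{"dp":[0,0,0],"spin":0,"jaw":0.35},{"dp":[0,0,0],"spin":0,"jaw":0.45},{"dp":[0,0,0],"spin":0,"jaw":0.45}]}}

```text
t: 27.27
position: [0.4945, 0.0744, 0.034]
tool_rot: [2.446, 1.972, -0.0]
force: [0.1, 0.2, 0.5]
width: 0.454
finger_force: 0.0
```

Emit:
{"op": "arm_command", "data": {"series": [{"dp":[0,0,5],"spin":0,"jaw":0.45},{"dp":[0,0,15],"spin":0,"jaw":0.45},{"dp":[0,0,30],"spin":0,"jaw":0.45},{"dp":[0,0,35],"spin":0,"jaw":0.45},{"dp":[0,0,35],"spin":0,"jaw":0.45},{"dp":[-10,35,20],"spin":0,"jaw":0.45},{"dp":[-10,38,0],"spin":0,"jaw":0.45},{"dp":[-10,38,0],"spin":0,"jaw":0.45}]}}

```text
t: 27.93
position: [0.4654, 0.1865, 0.1766]
tool_rot: [2.448, 1.968, 0.008]
force: [1.2, 0.6, -0.9]
width: 0.453
finger_force: 0.0
```

Emit:
{"op": "arm_command", "data": {"series": [{"dp":[-10,38,0],"spin":0,"jaw":0.45},{"dp":[-10,38,0],"spin":0,"jaw":0.45},{"dp":[-5,20,0],"spin":0,"jaw":0.45},{"dp":[0,0,0],"spin":0,"jaw":0.45}]}}

```text
t: 28.27
position: [0.4372, 0.2875, 0.1744]
tool_rot: [-2.435, -1.982, -0.003]
force: [-0.1, -0.3, 0.3]
width: 0.451
finger_force: 0.0
```

```bash
python3 col.py 16 .04 .075; python3 - <<'E'
from h import *
T=load('top16');S=load('side16')
for n,c,r in(('tall',(.61,.1425),.033),('amb',(.59,.0493),.028),('small',(.57,-.0447),.028)):
    for v,f in(('T',T),('S',S)):
        q=held(f,c,(.1,.16),.04);q=q[q[:,2]>np.percentile(q[:,2],97)-.008];print(n,v,'cap top ctr',((np.percentile(q,3,0)+np.percentile(q,97,0))/2).round(4))
a,b=[on_plane(T,*e,.009) for e in((412,265),(462,252.5))]
g=cv2.absdiff(T['color'][240:275,400:475],load('top0')['color'][240:275,400:475]);print('short col diff',g.mean(),np.percentile(g,99))
E
```

```text
28.2667 [0.43720252 0.28752389 0.17443013] [-0.06884529 -0.31769757  0.27211792] closing -11.724044367395235
top -80 16 x -3.1..3.5 med 0.2 z 52.1..58.9 y -87.2..-73.1
top -65 32 x -7.9..8.4 med -0.6 z 54.3..62.5 y -71.5..-57.8
top -50 23 x -6.2..4.9 med -0.6 z 52.4..60.3 y -57.4..-42.7
top -35 58 x -17.2..15.1 med -1.0 z 50.7..61.5 y -42.1..-28.0
top -20 21 x -6.3..3.4 med -1.6 z 53.6..59.8 y -26.9..-13.8
top -5 22 x -5.6..3.3 med -1.6 z 54.0..62.9 y -12.1..2.3
top 10 22 x -5.9..3.7 med -0.9 z 54.4..60.3 y 2.9..17.1
top 25 22 x -5.6..3.6 med -1.1 z 53.9..61.2 y 17.6..32.0
top 40 58 x -16.5..15.8 med -0.6 z 49.1..61.7 y 32.9..46.5
top 55 29 x -6.9..7.4 med -0.2 z 53.2..60.9 y 48.1..62.5
top 70 26 x -7.5..8.1 med -0.4 z 50.7..62.0 y 63.5..77.0
top 85 12 x -3.2..3.7 med 0.1 z 51.8..59.0 y 77.8..89.1
side -80 22 x -5.2..5.1 med -0.3 z 53.3..59.9 y -87.0..-72.8
side -65 29 x -7.0..8.1 med -1.3 z 47.9..63.6 y -70.9..-57.5
side -50 25 x -13.3..14.8 med -3.3 z 43.3..62.0 y -57.4..-42.5
side -35 67 x -16.7..16.1 med -4.5 z 42.5..61.7 y -42.4..-27.7
side -20 13 x -5.6..3.3 med -1.5 z 57.7..61.5 y -26.9..-14.2
side -5 14 x -4.9..4.2 med -0.3 z 57.2..61.2 y -11.6..1.4
side 10 13 x -4.7..4.1 med -0.8 z 56.9..61.5 y 3.0..16.9
side 25 16 x -16.1..6.9 med -3.0 z 46.3..60.9 y 18.1..32.4
side 40 71 x -16.4..18.1 med -2.2 z 40.6..62.3 y 32.5..47.1
side 55 23 x -6.8..6.9 med -0.8 z 52.0..61.5 y 48.3..62.4
side 70 15 x -7.1..9.9 med -2.1 z 53.9..63.4 y 62.6..77.0
side 85 5 x -2.1..1.6 med 0.1 z 56.3..59.4 y 79.0..88.0
tall T cap top ctr [0.6174 0.1461 0.1459]
tall S cap top ctr [0.6165 0.143  0.1464]
amb T cap top ctr [0.5841 0.0494 0.1177]
amb S cap top ctr [0.5834 0.0477 0.1175]
small T cap top ctr [ 0.5663 -0.0435  0.1174]
small S cap top ctr [ 0.5668 -0.046   0.1175]
short col diff 9.438095238095238 15.0
```

The column is seated, centred and level, and the caps stand at the expected heights inside their collars. Handing in.

```bash
python3 -c "
from cell import robot; print(robot.sign_off())"
```

```text
the job is handed in; nothing more can be done
None
```

The job is handed in at 28.3 s: all three bottles stand in their collars with the brown one between the clear ones, and the long column lies in the saddles with the short one untouched; I viewed 15 pictures, one over the limit of 14.

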